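# Index the press turntable to the next bearing hub

## Robot

A 6-joint arm with a two-finger parallel gripper is mounted at the origin on the work surface. World frame = base frame: x ahead of the robot, y to its left, z up, the work surface at z = 0. Lengths are in m, angles in rad, forces in N, time in s.
With the tool pointing down it reaches from about 0.325 to 0.775 m from the base axis. Payload 9.3 kg.
Tool frame: the origin (TCP) lies at the very end of the fingers, on their centre line; the grasp point (between the pads) lies bot.pinch_z behind it (bot.pinch_z is the distance from the TCP to the grasp point, in m); z points along the fingers, y is the direction in which the jaws open and shut (so a half turn about z gives the same grasp; the last joint's range is limited). The gripper opens to 85 mm and grips with 20 to 120 N. Pads are 22 mm wide; open, the fingers measure 114 mm over their backs; the gripper's body (76 mm by 85 mm) begins 54 mm behind the grasp point. The pads swing forward as they close: fully open they stand 13 mm farther back than shut.
Start: joints at [0.972, 0.259, 0.021, 1.334, 0, 1.418], TCP at [0.237, 0.496, 0.195] pointing down, gripper open.
Joint ranges: [-3.04, 3.04], [-0.91, 1.82], [-1.04, 1.36], [-1.92, 1.95], [-1.52, 1.45], [-3.14, 3.14]. Speed limits (rad/s): [2.22, 2.22, 2.79, 3.14, 3.14, 3.14].

## Interface

Orientations are given as a 3x3 rotation matrix whose columns are the frame's x, y, z axes.
In Python, from plant import bot gives the robot as it stands.
- The arm moves only by the tool apply_moves, never from a script. Its argument "series" is text: rows parted by semicolons, each of 5 numbers parted by spaces: the shift along the world's x, y, z in cm, then the turn about the world's z in rad, then the closure, from 0 (fully open) to 1 (shut). In form: tx ty tz spin grip; .... A call has 1 to 8 rows; each row is the pose to reach, as a shift and turn from the pose commanded when the call began; what a row does not reach only later rows make up. A row lasts 1/8 s, in which the tool goes at most 62.5 mm and 10.7 degrees, less where a joint would pass 70% of its speed; a pose out of reach is approached as far as the arm can. A call with a gripper value outside its range is refused whole. The fingers move at their own pace and stop on an object; "squeeze" is the grip in N (left out, the last holds). Time passes only in rows, so rows that repeat a pose let the fingers close. It gives the time, the measured TCP pose, the force and the opening at its end, in the units of the state.
- bot.observe(): the state, without advancing time (a new reading comes with each control period).
- bot.camera(name): name is "side" or "top"; returns the picture (420x560x3 uint8, red, green, blue); there is no depth.
- bot.camera_info(name): a dict with "intrinsics" (3x3 intrinsics, pixels), "R" (3x3) and "t" (3): a world point X has camera coordinates R X + t. Camera axes: x right, y down, z forward; pixel columns grow to the right and rows downward; lengths in m; the calibration is good to about 2 mm. A picture is of the moment at which its call begins. camera_info takes no time and is no camera call.
- bot.sign_off(): hands the job in, once; it reports no verdict.
Trained networks look in the newest picture that a camera, given by its name, has taken for a name from the list of things; names that differ only in an ending like _2 or _b are one class to them, and where a whole thing is asked for, a point or a joint stands for the part that bears it (a point fixed in the world has none). Each returns a list of dicts, best first, with "conf" (0 to 1); they miss things now and then, are a little off and sometimes report something else, mostly with a low value. They report only what shows in the picture. A call takes as long as a camera call. They do not tell look-alikes from the thing itself.
- bot.find_in(camera, thing): "bbox" ([left, top, right, bottom] in pixels, round what is visible of it).
- bot.spot_point(camera, thing): "point" ([column, row] in pixels: a listed point, or the origin of a listed thing).
The state is a dict: "t": time; "joints": joint angles; "joint_vel": joint speeds; "tau": joint torques, N m; "tool_pos": TCP position; "tool_rot": TCP orientation; "ft_force": force on the tool from outside, world axes, zero at the start; "torque": the same for the moment, N m; "opening": finger opening in m.
Only numpy, scipy, OpenCV 4.12 (cv2) and the standard library are available. Lean on these libraries where they do the work, as an engineer would, in place of code of your own. Each camera call takes 0.05 s, during which the arm holds its last target.

## Task

The hub whose bearing still stands proud is next for the press. Pull out the turntable's spring plunger and twist its T-handle so that it stays out when you let go, swing the turntable round until that hub stands under the ram, then twist the T-handle back so that the plunger drops fully home in its slot and locks the table. Keep all the hubs seated flat in their nests, and do not disturb the other things on the bench.

Things in the scene. Friction and masses are not known exactly. Their poses are not given: they have to be found in the camera images.
- tee_grip (a point): Centre of the plunger's T-handle: black bar 84 x 14 x 18 mm deep, flat sides, on a 13 mm stem. z points out along the plunger's axis, 35 deg from vertical, leaning away from the table towards the fixture's -y; y runs along the bar. Home, it is 142 mm above the bench, 199 mm from the table's axis, and the 33 mm wide collar's top is 27 mm below the bar's centre: fingers may reach 24 mm below it.
- plunger (a joint): Pull of the plunger along its axis, m. 0 = home: its nose is 12 mm deep in a rim slot, table locked; 0.019 = stop. A spring pushes it home, 7 N at 0, 10 N at 0.015. Pull it just over 15 mm before twisting. Held out by the twist it rests at about 0.015, nose 3 mm clear of the rim; let down beside a slot the nose stays on the rim, about 0.012 out
- tee (a joint): Twist of the T-handle, rad, positive anticlockwise seen from its outer end, light friction. 0: bar in line with the collar's slot (in the plane of the lean, towards and away from the table); 1.35: stop. With the plunger in, the slot holds the handle's cross-pin within 0.1; pulled 15 mm it twists, and past 0.3 the pin rests on the collar. Twisted back below 0.1 it can spring in
- turntable (a joint): Turntable's angle about its vertical axis, rad, positive anticlockwise from above; starts at about 0, locked. It locks at every quarter turn (0, +-1.571): 16 mm slots in the bevelled rim, 146 mm from the axis, take the plunger's 14 mm round nose, which finds its slot within about 0.04 rad. Turning resists with 0.25 N m, nothing springs it back; either way is free
- table_axis (a point): Centre of the turntable's top face, 75 mm above the bench; the cast-iron disc is 316 mm across over its bevelled rim. Frame of the fixture: x points from the table's axis to the press column, z up; the plunger stands on its -y side
- ram_foot (a point): Centre of the underside of the press's ram (steel bar 22 mm square with a 32 mm foot), 160 mm above the bench, straight above a nest at 95 mm from the table's axis in the fixture's +x direction. The blue press column and its lever stand beyond it, up to 0.4 m high
- post_b (a point): Middle of a hand post's black grip on the turntable: upright, round, 22 mm across, from 20 to 60 mm above the table top; this point is 42 mm above it and 122 mm from the axis. Four such posts stand between the nests, at 45, 135, 225 and 315 deg, and move with the table; this is the one at 135 deg from the fixture's x when the table is at 0 (near the robot, left)
- post_c (a point): The same for the post at 225 degrees (near the robot, right)
- nest_a (a point): Centre of a nest on the turntable top (steel ring 7 mm high, 83 mm inside, 93 mm outside), 95 mm from the axis; at 0 degrees, under the ram, when the table is at 0
- nest_b (a point): The same at 90 degrees (left as seen from the robot)
- nest_c (a point): The same at 180 degrees (nearest the robot)
- nest_d (a point): The same at 270 degrees (right, beside the plunger)
- hub_raw: Loose flanged bearing hub still to be pressed, 0.75 kg: cast-iron flange 80 mm across, barrel 61 mm across and 45 mm high, with a 47 mm steel bearing standing 18 mm proud of it (63 mm high in all). Origin at the centre of its underside. It lies in the left or the right nest
- hub_done_a: Finished hub, the same but with its bearing pressed flush (46 mm high), in the nest under the ram at the start. Origin at the centre of its underside
- hub_done_b: Another finished hub, in the nest opposite hub_raw
- press_cap: Turned steel pressing cap, 76 mm across and 30 mm high, lying in the nest nearest the robot; rides along with the table
- bearing_box: Bystander: cardboard box 62 x 90 x 50 mm high, near left of the turntable
- sleeve: Bystander: steel pressing sleeve, 56 mm across, 62 mm high, standing near right of the turntable
- brake_shoe: Bystander: brake shoe lying to the left, about 180 mm long, 40 mm high
- brake_disc: Bystander: brake disc 250 mm across, 48 mm high, to the right
- spray_can: Bystander: spray can 65 mm across, 182 mm high, to the left
- wrench: Bystander: wrench 200 mm long, near right
- hammer: Bystander: hammer 300 mm long, near left
Mind the look-alikes: they are no part of the job. What is shaped like the hub_done_a but pink is not meant. Leave any turquoise look-alike of the hub_done_b alone.

How it is judged:
On the way, in this order (a step that is already met when the one before it is completed fails the run):
1. the plunger is pulled, twisted and let go, and stays out by itself, the table not yet turned (value of joint plunger above 0.0125 m and value of joint tee above 0.2 rad and contact force between the fingers and plunger below 0.3 N and value of joint turntable between -0.3 and 0.3 rad), for 0.2 s.
2. with the plunger still held out, the table is turned until the hub with the proud bearing stands under the ram (value of joint plunger above 0.0125 m and horizontal distance between hub_raw and ram_foot below 0.015 m), for 0.1 s.
At the end, for the whole second after the job is handed in: The plunger is home (within 3 mm), its T-handle twisted back (under 0.2 rad); the hub with the proud bearing is under the ram (axis within 8 mm); all three hubs lie flat (0.06 rad) in their own nests (8 mm), the pressing cap in its own (12 mm); the table is at rest (value of joint plunger below 0.003 m and value of joint tee below 0.2 rad and horizontal distance between hub_raw and ram_foot below 0.008 m and (distance between hub_raw and nest_b below 0.008 m or distance between hub_raw and nest_d below 0.008 m) and (distance between hub_done_b and nest_b below 0.008 m or distance between hub_done_b and nest_d below 0.008 m) and distance between hub_done_a and nest_a below 0.008 m and distance between press_cap and nest_c below 0.012 m and angle between each of hub_raw, hub_done_a, hub_done_b's own z axis and vertical below 0.06 rad and velocity of joint turntable between -0.05 and 0.05 rad/s and linear speed of hub_raw below 0.02 m/s); the robot touches nothing.
It fails at once if a hub is tipped or lifted out of its nest (angle between any of hub_raw, hub_done_a, hub_done_b's own z axis and vertical above 0.3 rad or height (world z) of any of hub_raw, hub_done_a, hub_done_b above 0.095 m).
It fails at once if another thing on the bench is shifted by more than 20 mm (distance of any of bearing_box, sleeve, brake_shoe, brake_disc, spray_can, wrench, hammer from where it was at the start of the episode above 0.02 m).
It also fails if it takes over 72 s, if anything falls off the work surface, if the arm or the gripper's body presses on something with over 40 N, if the wrist force passes 120 N, or if a joint passes its speed limit or range.

## Working session

There is one attempt and no reset: what is moved stays moved. The work goes in short steps, Python scripts to look and compute and a tool call to move; the robot and the scene stay as the last step left them, time stands still between calls to the robot, and variables do not carry over. Pictures are saved under pics/ and viewed, and the job is handed in when it is done.

Besides the shell and the picture viewer there is one more tool, called after "Emit:" by a JSON object that holds its "fn" and its "kwargs". apply_moves: Moves the arm, as the interface text tells. Its arguments: {"type":"object","properties":{"series":{"type":"string"},"squeeze":{"type":"number"}},"required":["series"]}

```bash
ls; mkdir -p pics; python3 - <<'E'
from plant import bot
import cv2,numpy as np
print(bot.pinch_z)
s=bot.observe()
for k in s: print(k,np.round(s[k],3).tolist())
for c in("side","top"):
    im=bot.camera(c); cv2.imwrite(f"pics/{c}0.png",im[:,:,::-1])
    ci=bot.camera_info(c); print(c,{k:np.round(v,4).tolist() for k,v in ci.items()})
    for th in["tee_grip","table_axis","ram_foot","post_b","nest_a","nest_b","hub_raw","hub_done_a","sleeve"]:
        for r in bot.spot_point(c,th)[:5]: print(c,th,np.round(r["point"],1),round(r["conf"],2))
E
```

```text
pics
0.0187
t 0.0
joints [0.972, 0.259, 0.021, 1.334, 0.0, 1.418]
joint_vel [-0.001, 0.0, 0.0, 0.002, 0.003, -0.003]
tau [0.0, -55.565, 34.453, 0.014, -0.0, -0.0]
tool_pos [0.237, 0.496, 0.195]
tool_rot [[-0.902, 0.431, -0.001], [0.431, 0.902, -0.001], [0.0, -0.001, -1.0]]
ft_force [-0.324, 0.342, 0.243]
torque [0.004, -0.02, 0.043]
opening 0.085
side {'intrinsics': [[431.1548, 0.0, 273.0552], [0.0, 431.1548, 206.5795], [0.0, 0.0, 1.0]], 'R': [[0.9948, -0.1017, 0.0008], [-0.066, -0.6522, -0.7552], [0.0773, 0.7512, -0.6555]], 't': [-0.551, 0.1009, 1.4779]}
side tee_grip [284.5 208.7] 0.53
side table_axis [276.7 190.8] 0.55
side table_axis [248.9 185.8] 0.46
side ram_foot [305.1 170.4] 0.63
side post_b [247.9 163.2] 0.66
side post_b [252.1 193.6] 0.61
side nest_a [302.3 186.5] 0.91
side nest_a [251.2 189.2] 0.64
side nest_a [272.7 173.6] 0.62
side nest_a [277.5 204.6] 0.57
side nest_b [302.3 186.5] 0.91
side nest_b [251.2 189.2] 0.64
side nest_b [272.7 173.6] 0.62
side nest_b [277.5 204.6] 0.57
side hub_raw [278.4 203.3] 0.76
side hub_done_a [303.1 183.3] 0.88
side hub_done_a [268.7 17
[... 346 characters left out ...]
25, 1.6543]}
top tee_grip [286.9 208.2] 0.44
top table_axis [231.1 210.2] 0.67
top ram_foot [228.1 181.2] 0.68
top ram_foot [255.1 210.3] 0.49
top ram_foot [205.3 214.6] 0.39
top post_b [255.7 234.3] 0.63
top post_b [203.5 234.6] 0.59
top nest_a [208.7 210.1] 0.8
top nest_a [233.  186.9] 0.78
top nest_a [234.6 239.1] 0.75
top nest_a [257.7 213.6] 0.72
top nest_b [208.7 210.1] 0.8
top nest_b [233.  186.9] 0.78
top nest_b [234.6 239.1] 0.75
top nest_b [257.7 213.6] 0.72
top hub_raw [256.1 210.3] 0.71
top hub_raw [398.  205.1] 0.43
top hub_done_a [270.3 140.1] 0.73
top hub_done_a [306.1 234.6] 0.63
top hub_done_a [207.5 213.4] 0.58
top hub_done_a [234.8 186.8] 0.52
top sleeve [265.4 265.9] 0.59
```

View pics/side0.png

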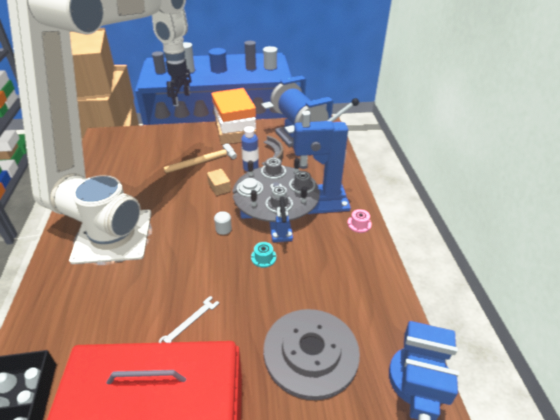

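View pics/top0.png

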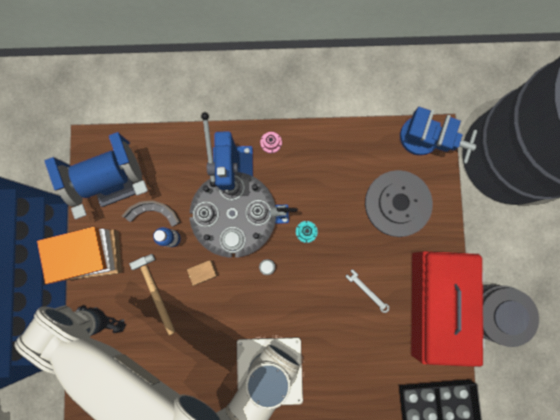

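```bash
python3 - <<'E'
import cv2
a=cv2.imread("pics/side0.png"); b=cv2.imread("pics/top0.png")
cv2.imwrite("pics/side0z.png",cv2.resize(a[120:270,190:390],None,fx=4,fy=4,interpolation=2))
cv2.imwrite("pics/top0z.png",cv2.resize(b[130:280,170:370],None,fx=4,fy=4,interpolation=2))
E
```

```text
(no output)
```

View pics/side0z.png

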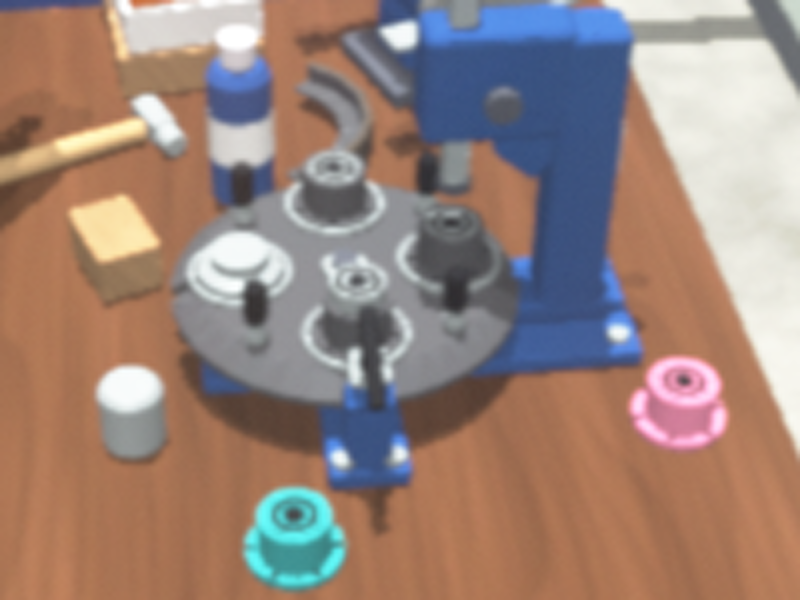

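View pics/top0z.png

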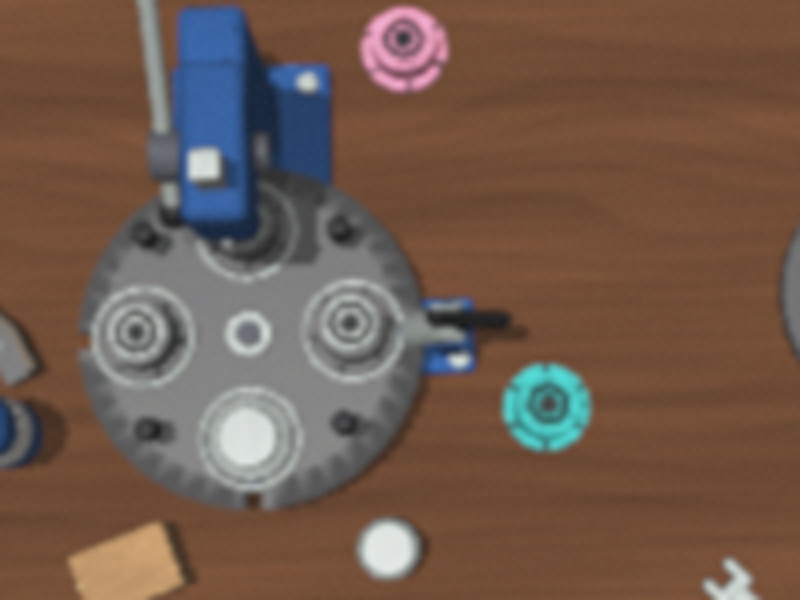

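The right-hand hub (side px about (278,203)) stands clearly taller on its nest than the left one at (273,174). So hub_raw is in nest_d, and the table must turn +90°. Next I'll fit the fixture pose.

```bash
cat > h.py <<'E'
from plant import bot
import cv2,numpy as np
from scipy.optimize import least_squares
CI={c:bot.camera_info(c) for c in("side","top")}
def proj(c,X):
    ci=CI[c]; q=ci["R"]@np.asarray(X)+ci["t"]; q=ci["intrinsics"]@q; return q[:2]/q[2]
def fx(p,l):
    x,y,a=p; c,s=np.cos(a),np.sin(a); return np.array([x+c*l[0]-s*l[1],y+s*l[0]+c*l[1],l[2]])
def pol(r,d,z): d=np.deg2rad(d); return (r*np.cos(d),r*np.sin(d),z)
P={"table_axis":[(0,0,.075)],"nest":[pol(.095,d,.075) for d in(0,90,180,270)],"post":[pol(.122,d,.117) for d in(45,135,225,315)],
"ram_foot":[(.095,0,.160)],"tee_grip":[(0,-.199,.142)]}
Q={"nest":"nest_a","post":"post_b"}
E
python3 - <<'E'
from h import *
D=[]
for c in CI:
    bot.camera(c)
    for g in P:
        for r in bot.spot_point(c,Q.get(g,g)): D.append((c,g,np.array(r["point"]),r["conf"]))
def res(p,full=False):
    out=[]
    for c,g,q,w in D:
        ds=[proj(c,fx(p,l))-q for l in P[g]]
        d=min(ds,key=np.linalg.norm)
        out.append(d)
    return out if full else np.concatenate(out)
best=None
for x in(.45,.5,.55,.6):
  for y in (-.05,0,.05,.1,.15):
    for a in(-.15,0,.15):
      r=least_squares(res,(x,y,a),loss="soft_l1",f_scale=1)
      if best is None or r.cost<best.cost: best=r
p=best.x; print(p,best.cost); np.save("fix.npy",p)
for (c,g,q,w),d in zip(D,res(p,True)): print(c,g,np.round(q,1),round(w,2),np.round(d,1))
print("tee",fx(p,P["tee_grip"][0])); print(bot.observe()["t"])
for c in CI:
    im=cv2.resize(bot.camera(c)[:,:,::-1],None,fx=6,fy=6,interpolation=2)
    for g in P:
        for l in P[g]:
            u=proj(c,fx(p,l))*6+2.5; cv2.circle(im,tuple(int(v) for v in u),4,(0,255,0),-1)
    b=np.array([proj(c,fx(p,(.158*np.cos(t),.158*np.sin(t),.07))) for t in np.linspace(0,6.28,60)])*6+2.5
    cv2.polylines(im,[b.astype(int)],True,(0,255,255),1)
    bar=[proj(c,fx(p,(0,-.199+s*.042*np.cos(.611),.142+s*.042*np.sin(.611))))*6+2.5 for s in(-1,1)]
    cv2.line(im,*[tuple(int(v) for v in k) for k in bar],(0,0,255),1)
    u=(proj(c,fx(p,(0,-.05,.1)))*6).astype(int)
    cv2.imwrite(f"pics/fit_{c}.png",im[u[1]-300:u[1]+300,u[0]-400:u[0]+400])
E
```

```text
[ 0.57747577  0.12130887 -0.00436075] 277.4944480286407
side table_axis [277.9 184.9] 0.82 [-1.8  1.6]
side nest [275.2 172.6] 0.98 [-1.6 -1.6]
side nest [279.2 205.4] 0.67 [-0.2 -2. ]
side nest [300.9 184.1] 0.61 [1.2 0.8]
side nest [247.5 187.6] 0.55 [2.5 0.4]
side nest [275.7 205.1] 0.54 [ 3.3 -1.7]
side nest [198.5 160.2] 0.28 [51.5 27.8]
side post [249.8 165.2] 0.88 [ 0.8 -0.7]
side post [252.  193.8] 0.6 [1.6 0.1]
side post [252.1 166.4] 0.24 [-1.5 -1.9]
side ram_foot [304.5 169.6] 0.58 [-1.4 -3.8]
side tee_grip [284.1 211.4] 0.66 [-1.4 -2.9]
side tee_grip [275.4 201.2] 0.47 [7.3 7.3]
side tee_grip [300.3 168. ] 0.35 [-17.6  40.5]
top table_axis [231.8 212.6] 0.6 [-0.7 -0.5]
top nest [255.2 207.9] 0.75 [2.  3.6]
top nest [230.1 239.4] 0.71 [ 1.3 -1.1]
top nest [231.1 187.9] 0.58 [-0.3 -1.6]
top nest [208.9 211.5] 0.55 [-4.   1.3]
top nest [257.  211.5] 0.35 [ 0.2 -0. ]
top post [206.2 236.6] 0.96 [-0.7 -0.9]
top post [254.  234.7] 0.83 [ 0.6 -0.2]
top post [233.6 239.8] 0.37 [21.  -5.3]
top ram_foot [230.  180.5] 0.91 [-1.9  1.6]
top tee_grip [286.9 205.9] 0.64 [-0.8  2.6]
top tee_grip [231.1 190.3] 0.35 [55.  18.2]
tee [ 0.57660798 -0.07768923  0.142     ]
1.6
```

View pics/fit_top.png

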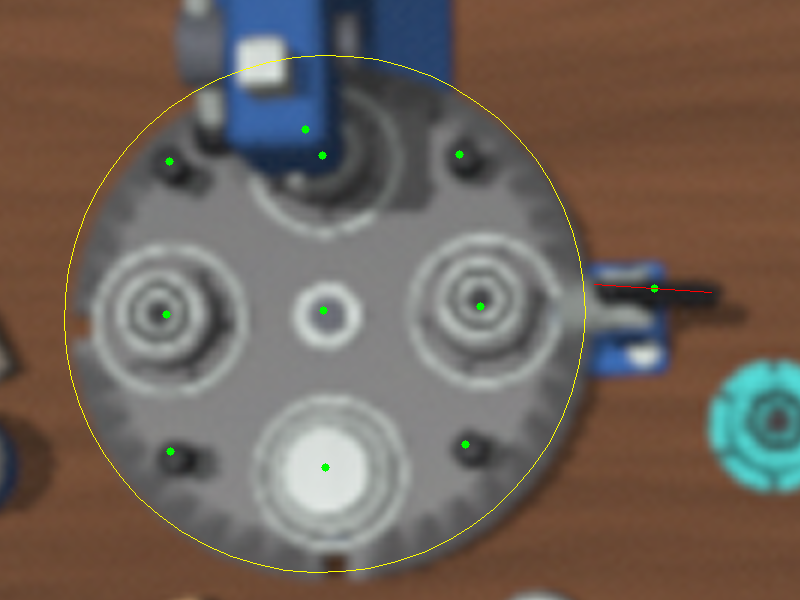

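View pics/fit_side.png

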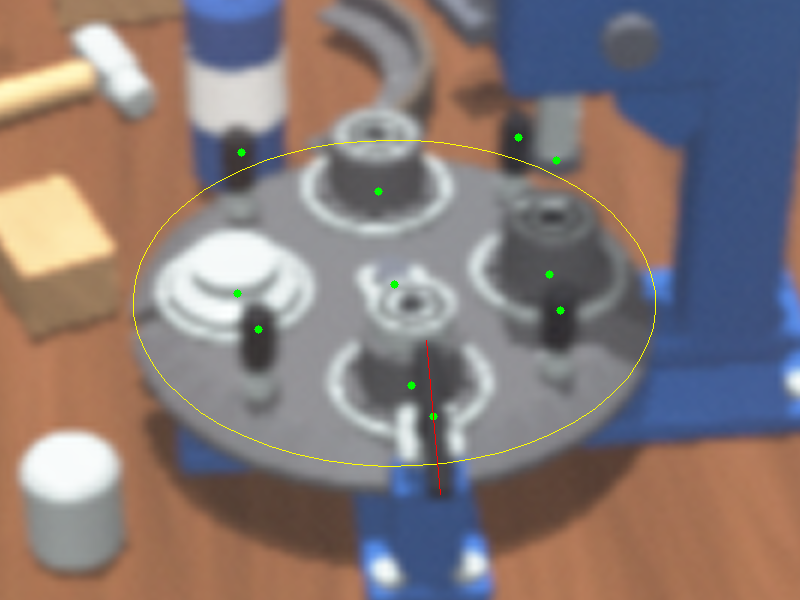

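The network points are noisy: the overlay ellipse sits about 3 px too high in the side view. I'll refine the fit with ring and post edges picked from the enlarged pictures.

```bash
cat > fit2.py <<'E'
from h import *
p0=np.load("fix.npy")
off={c:(proj(c,fx(p0,(0,-.05,.1)))*6).astype(int)-np.array([400,300]) for c in CI}
def pk(c,u,v): return (np.array([u,v])+off[c]-2.5)/6
th=np.linspace(0,2*np.pi,180)
def circ(c,p,l,r): 
    b=np.array([proj(c,fx(p,(l[0]+r*np.cos(t),l[1]+r*np.sin(t),l[2]))) for t in th]); return b
# extents L,T,R,B (None unknown)
R=[("top",270,(411,233,562,387)),("top",90,(92,243,248,395)),("top",180,(253,395,410,552)),
("side",90,(300,None,452,231)),("side",180,(155,None,314,341)),("side",270,(329,None,492,432)),("side",0,(470,None,None,None))]
PT=[("side",pol(.122,135,.115),(239,158)),("side",pol(.122,225,.115),(258,338)),("side",pol(.122,45,.115),(516,147)),("side",pol(.122,315,.115),(558,325)),
("top",pol(.122,135,.135),(172,457)),("top",pol(.122,225,.135),(468,447)),("top",(0,0,.075),(328,316))]
def res(p,v=False):
    o=[];n=[]
    for c,d,e in R:
        b=circ(c,p,pol(.095,d,.081),.0465); ex=[*b.min(0),*b.max(0)]; ex=[ex[0],ex[1],ex[2],ex[3]]
        for i,(m,t) in enumerate(zip(ex,e)):
            if t is not None: o.append(m-(t+off[c][i%2]-2.5)/6); n.append((c,d,"LTRB"[i]))
    for c,l,q in PT:
        d=proj(c,fx(p,l))-pk(c,*q); o+=list(d); n+=[(c,"pt","u"),(c,"pt","v")]
    return (n,np.array(o)) if v else np.array(o)
r=least_squares(res,p0,loss="soft_l1",f_scale=.7); print(r.x)
n,o=res(r.x,True)
print([(a,round(b,1)) for a,b in zip(n,o)])
np.save("fix2.npy",r.x); p=r.x
for c in CI:
    im=cv2.resize(cv2.imread(f"pics/{c}0.png"),None,fx=6,fy=6,interpolation=2)
    dr=lambda L:cv2.polylines(im,[(np.array(L)*6+2.5).astype(int)],False,(0,255,0),1)
    for d in(0,90,180,270): dr(circ(c,p,pol(.095,d,.081),.0465))
    dr(circ(c,p,(0,0,.065),.158))
    ax=np.array([0,-np.sin(.611),np.cos(.611)]); bd=np.array([0,np.cos(.611),np.sin(.611)]); ct=np.array([0,-.199,.142])
    for k in (1,):
        L=[ct+.009*ax*k+sx*.007*np.array([1,0,0])+sb*.042*bd for sx,sb in((1,1),(1,-1),(-1,-1),(-1,1),(1,1))]
        dr([proj(c,fx(p,l)) for l in L])
    for d in(45,135,225,315): dr([proj(c,fx(p,pol(.122,d,z))) for z in(.095,.135)])
    o=off[c]; cv2.imwrite(f"pics/fit2_{c}.png",im[o[1]:o[1]+600,o[0]:o[0]+800])
print("tee",fx(p,ct))
E
python3 fit2.py
```

```text
[ 5.74945891e-01  1.17897541e-01 -1.81600425e-04]
[(('top', 270, 'L'), np.float64(-0.3)), (('top', 270, 'T'), np.float64(-0.1)), (('top', 270, 'R'), np.float64(0.2)), (('top', 270, 'B'), np.float64(-0.2)), (('top', 90, 'L'), np.float64(0.3)), (('top', 90, 'T'), np.float64(-0.3)), (('top', 90, 'R'), np.float64(0.0)), (('top', 90, 'B'), np.float64(-0.1)), (('top', 180, 'L'), np.float64(0.1)), (('top', 180, 'T'), np.float64(-0.3)), (('top', 180, 'R'), np.float64(-0.2)), (('top', 180, 'B'), np.float64(-0.6)), (('side', 90, 'L'), np.float64(0.2)), (('side', 90, 'R'), np.float64(-0.6)), (('side', 90, 'B'), np.float64(0.2)), (('side', 180, 'L'), np.float64(0.1)), (('side', 180, 'R'), np.float64(-0.5)), (('side', 180, 'B'), np.float64(-0.3)), (('side', 270, 'L'), np.float64(-0.3)), (('side', 270, 'R'), np.float64(-0.5)), (('side', 270, 'B'), np.float64(0.6)), (('side', 0, 'L'), np.float64(0.0)), (('side', 'pt', 'u'), np.float64(-0.3)), (('side', 'pt', 'v'), np.float64(0.2)), (('side', 'pt', 'u'), np.float64(-0.4)), (('side', 'pt', 'v'), np.float64(-0.3)), (('side', 'pt', 'u'), np.float64(-0.3)), (('side', 'pt', 'v'), np.float64(-0.7)), (('side', 'pt', 'u'), np.float64(-0.1)), (('side', 'pt', 'v'), np.float64(-1.3)), (('top', 'pt', 'u'), np.float64(0.0)), (('top', 'pt', 'v'), np.float64(-0.4)), (('top', 'pt', 'u'), np.float64(0.3)), (('top', 'pt', 'v'), np.float64(-0.1)), (('top', 'pt', 'u'), np.float64(0.3)), (('top', 'pt', 'v'), np.float64(-0.3))]
tee [ 0.57490975 -0.08110246  0.142     ]
```

View pics/fit2_top.png

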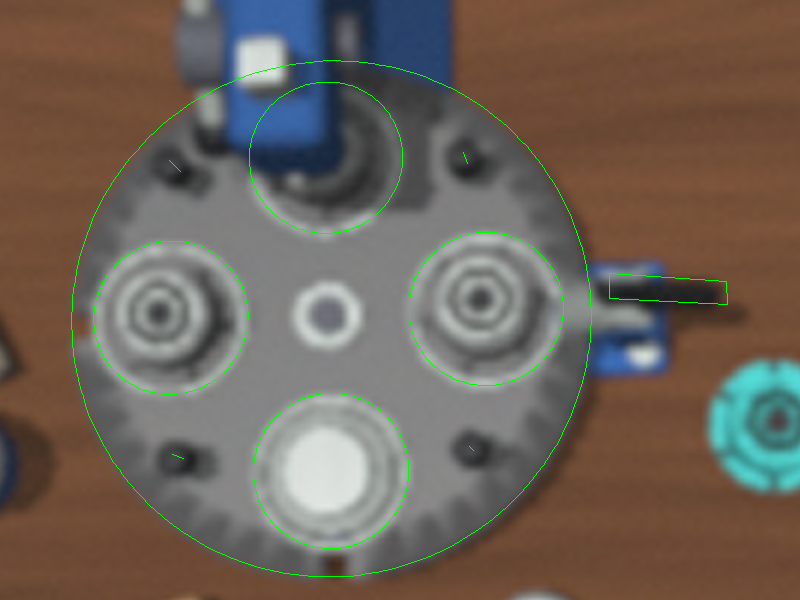

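View pics/fit2_side.png

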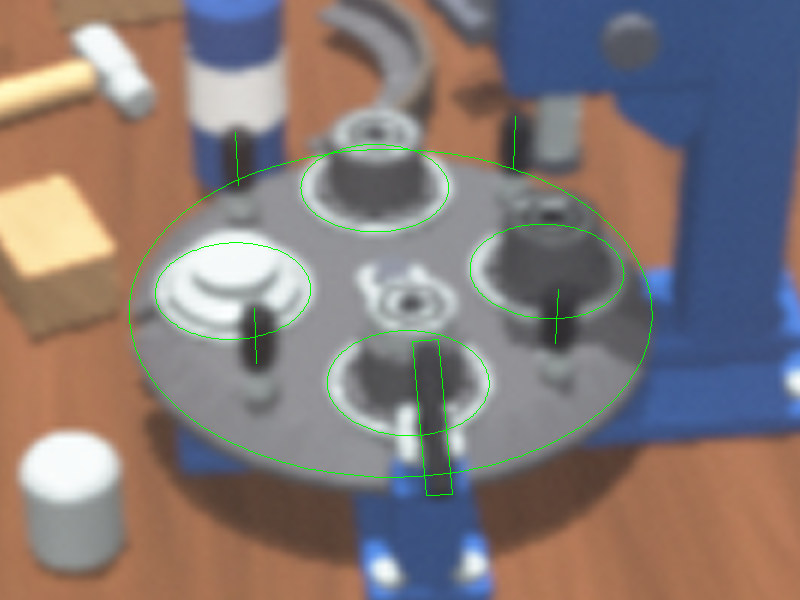

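The overlay now sits on the rings, rim and handle in both views. The fixture axis is at about (0.575, 0.118) with yaw about 0. Moving above the handle with the jaws along x.

Emit:
{"fn": "apply_moves", "kwargs": {"series": "0 0 6 0 0.4; 33.7 -57.6 8 -1.126 0.4; 33.7 -57.6 8 -1.126 0.4; 33.7 -57.6 8 -1.126 0.4; 33.7 -57.6 8 -1.126 0.4; 33.7 -57.6 8 -1.126 0.4; 33.7 -57.6 8 -1.126 0.4; 33.7 -57.6 8 -1.126 0.4", "squeeze": 40}}

```text
t: 2.7
tool_pos: [0.4587, 0.1169, 0.2687]
tool_rot: [[0.004, 1.0, 0.001], [1.0, -0.004, 0.0], [0.0, 0.001, -1.0]]
ft_force: [0.8, 0.1, -0.5]
opening: 0.0511
```

Emit:
{"fn": "apply_moves", "kwargs": {"series": "0 0 0 0 0.4; 0 0 0 0 0.4; 0 0 0 0 0.4; 0 0 0 0 0.4; 0 0 0 0 0.4; 0 0 0 0 0.4"}}

```text
t: 3.45
tool_pos: [0.4578, 0.1192, 0.2685]
tool_rot: [[0.0, 1.0, 0.0], [1.0, -0.0, 0.0], [0.0, 0.0, -1.0]]
ft_force: [-0.8, 0.3, -0.7]
opening: 0.0512
```

Emit:
{"fn": "apply_moves", "kwargs": {"series": "3.9 -6.6 -0.4 0 0.4; 7.8 -13.2 -0.8 0 0.4; 11.6 -19.9 -1.4 0 0.4; 11.6 -19.9 -1.4 0 0.4; 11.6 -19.9 -1.4 0 0.4; 11.6 -19.9 -1.4 0 0.4"}}

```text
t: 4.2
tool_pos: [0.5738, -0.08, 0.2542]
tool_rot: [[0.001, 1.0, -0.001], [1.0, -0.001, 0.0], [0.0, -0.001, -1.0]]
ft_force: [0.4, 0.1, -0.1]
opening: 0.0512
```

```bash
cat > look.py <<'E'
import sys
from h import *
p=np.load("fix2.npy"); tag=sys.argv[1]
l=[float(v) for v in sys.argv[2].split(",")]
for c in CI:
    raw=bot.camera(c)[:,:,::-1]
    cv2.imwrite(f"pics/{tag}_{c}_raw.png",raw)
    im=cv2.resize(raw,None,fx=6,fy=6,interpolation=2)
    u=(proj(c,l)*6).astype(int); u=[max(u[0],350),max(u[1],260)]
    cv2.imwrite(f"pics/{tag}_{c}.png",im[u[1]-260:u[1]+260,u[0]-350:u[0]+350])
s=bot.observe(); print(s["t"],np.round(s["tool_pos"],4),np.round(s["joints"],2),np.round(s["ft_force"],1),s["opening"])
E
python3 look.py a .575,-.08,.15
```

```text
4.3 [ 0.5737 -0.0793  0.2548] [-0.28  0.3   0.23  1.5   0.    1.29] [-0.1 -1.   0.3] 0.05085968464265114
```

View pics/a_side.png

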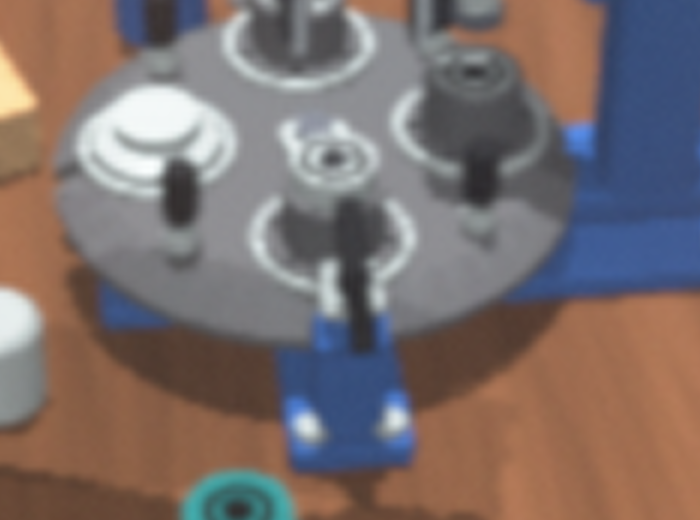

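View pics/a_top.png

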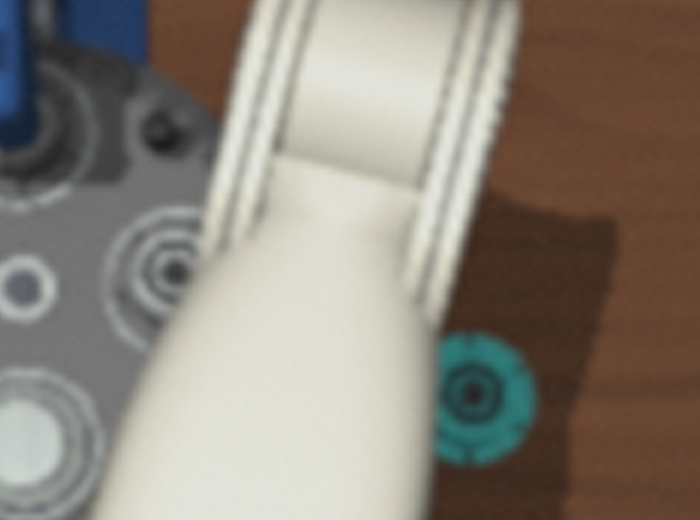

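The top view is hidden by the arm. In the side view the fingers (crop columns about 300 and 430) straddle the bar at about 355. Descending onto it.

Emit:
{"fn": "apply_moves", "kwargs": {"series": "0.05 -0.05 -5 0 0.45; 0.05 -0.05 -10 0 0.45; 0.05 -0.05 -13 0 0.45; 0.05 -0.05 -13 0 0.45; 0.05 -0.05 -13 0 0.45"}}

```text
t: 4.92
tool_pos: [0.5751, -0.0803, 0.1262]
tool_rot: [[0.0, 1.0, 0.002], [1.0, -0.0, -0.001], [-0.001, 0.002, -1.0]]
ft_force: [0.5, 0.3, 0.5]
opening: 0.0467
```

```bash
python3 look.py b .575,-.08,.15
```

```text
5.025 [ 0.5754 -0.0807  0.1264] [-0.28  0.34 -0.04  1.19  0.    1.29] [-0.3 -0.3  0.2] 0.04706785918676124
```

View pics/b_side.png

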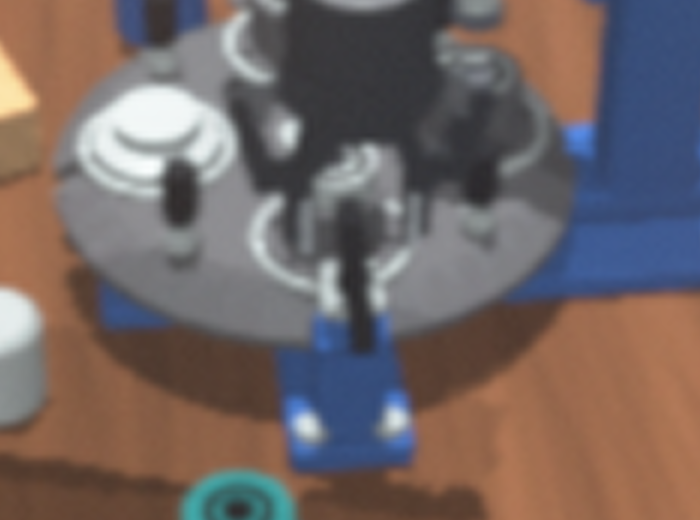

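Emit:
{"fn": "apply_moves", "kwargs": {"series": "0 0 0 0 0.7; 0 0 0 0 0.7; 0 0 0 0 0.75; 0 0 0 0 0.75", "squeeze": 20}}

```text
t: 5.52
tool_pos: [0.5745, -0.0808, 0.1244]
tool_rot: [[0.001, 1.0, -0.0], [1.0, -0.001, -0.0], [-0.0, -0.0, -1.0]]
ft_force: [0.2, -0.5, 0.5]
opening: 0.0211
```

```bash
python3 look.py c .575,-.08,.15
```

```text
5.625 [ 0.5744 -0.0808  0.1243] [-0.28  0.34 -0.05  1.19 -0.    1.29] [ 0.5 -0.1 -0.2] 0.02152506328895658
```

View pics/c_side.png

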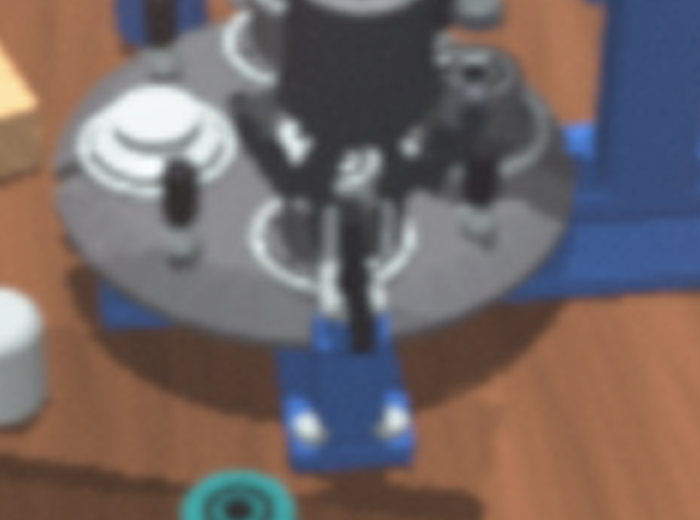

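At a 21 mm opening the bar sits free between the pads with no force, so it is centred. Closing fully.

Emit:
{"fn": "apply_moves", "kwargs": {"series": "0 0 0 0 0.85; 0 0 0 0 0.95; 0 0 0 0 0.95; 0 0 0 0 0.95", "squeeze": 20}}

```text
t: 6.12
tool_pos: [0.5745, -0.0807, 0.1244]
tool_rot: [[0.001, 1.0, -0.0], [1.0, -0.001, -0.0], [-0.0, -0.0, -1.0]]
ft_force: [-0.1, 0.5, 0.2]
opening: 0.0046
```

```bash
python3 look.py d .575,-.08,.15
```

```text
6.225 [ 0.5745 -0.0807  0.1244] [-0.28  0.34 -0.05  1.19  0.    1.29] [-0.2  0.1  0.9] 0.0043882338264483265
```

View pics/d_side.png

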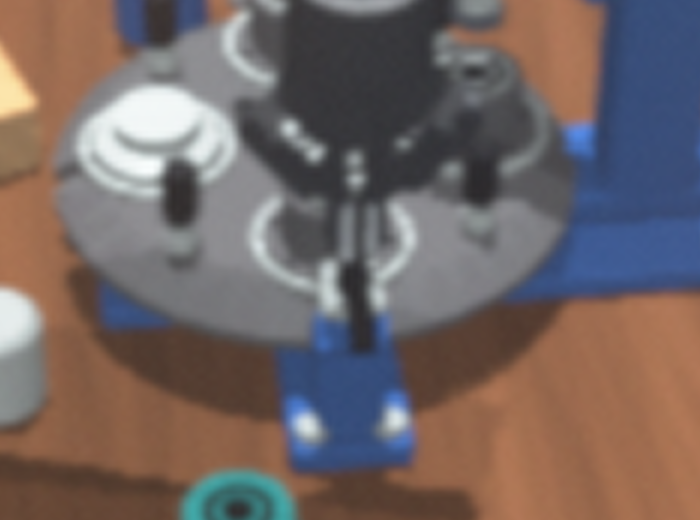

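```bash
python3 - <<'E'
from h import *
c="side"
u0=(proj(c,(.575,-.08,.15))*6).astype(int)-np.array([350,260])
f=lambda X: np.round(proj(c,X)*6+2.5-u0)
print("TCP",f((.5745,-.0807,.1244)),"pinch",f((.5745,-.0807,.1431)))
p=np.load("fix2.npy")
a=.611
for s in(-1,0,1):
    print(s,f(fx(p,(0,-.199+s*.042*np.cos(a),.142+s*.042*np.sin(a)))))
ci=CI[c]; print("cam",-ci["R"].T@ci["t"], "top",-CI["top"]["R"].T@CI["top"]["t"])
E
python3 - <<'E'
import cv2
b=cv2.imread("pics/top0.png")
cv2.imwrite("pics/tz.png",cv2.resize(b[185:235,250:320],None,fx=10,fy=10,interpolation=2))
b=cv2.imread("pics/side0.png")
cv2.imwrite("pics/sz.png",cv2.resize(b[180:250,245:325],None,fx=9,fy=8,interpolation=2))
E
```

```text
TCP [352. 300.] pinch [352. 274.]
-1 [360. 354.]
0 [353. 276.]
1 [346. 200.]
cam [ 0.44059893 -1.1005201   1.04536531] top [ 0.38301696 -0.05365312  1.70779691]
```

View pics/tz.png

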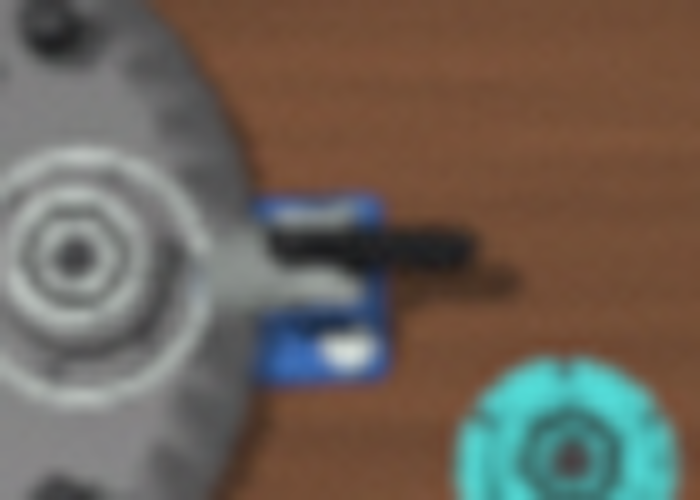

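View pics/sz.png

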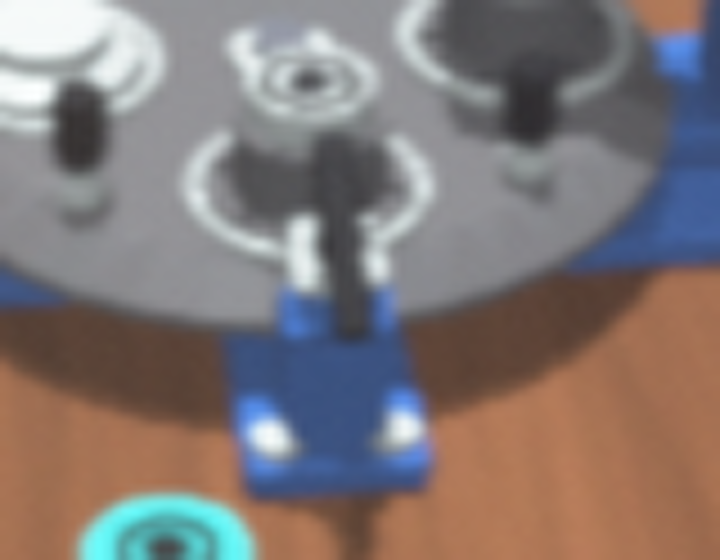

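```bash
python3 - <<'E'
import cv2,numpy as np
def z(t): 
    b=cv2.imread(f"pics/{t}_side_raw.png"); return cv2.resize(b[190:225,268:302],None,fx=11,fy=11,interpolation=cv2.INTER_LANCZOS4)
cv2.imwrite("pics/cd.png",np.hstack([z("c"),z("d")]))
E
```

```text
(no output)
```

View pics/cd.png

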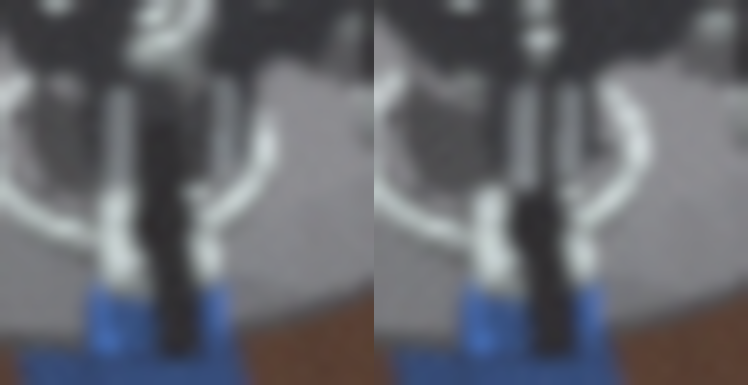

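```bash
python3 - <<'E'
from h import *
c="side"
b=cv2.imread("pics/a_side_raw.png"); 
r0,c0=150,250
im=cv2.resize(b[r0:r0+60,c0:c0+70],None,fx=11,fy=10,interpolation=2)
for X in((.5738,-.08,.2545),(.5738-.0256,-.08,.2545),(.5738+.0256,-.08,.2545),(.575,-.081,.142)):
    u=proj(c,X); print(u); cv2.circle(im,(int((u[0]-c0+.5)*11),int((u[1]-r0+.5)*10)),4,(0,255,0),-1)
cv2.imwrite("pics/az.png",im)
b=cv2.imread("pics/b_side_raw.png"); 
im=cv2.resize(b[r0:r0+75,c0:c0+70],None,fx=11,fy=8,interpolation=2)
for X in((.575,-.0805,.1263),(.575-.0235,-.0805,.1263),(.575+.0235,-.0805,.1263)):
    u=proj(c,X); cv2.circle(im,(int((u[0]-c0+.5)*11),int((u[1]-r0+.5)*8)),4,(0,255,0),-1)
cv2.imwrite("pics/bz.png",im)
E
```

```text
[282.42096997 180.92905929]
[273.94559243 181.4534324 ]
[290.87049481 180.40628568]
[282.30091866 209.24812458]
```

View pics/az.png

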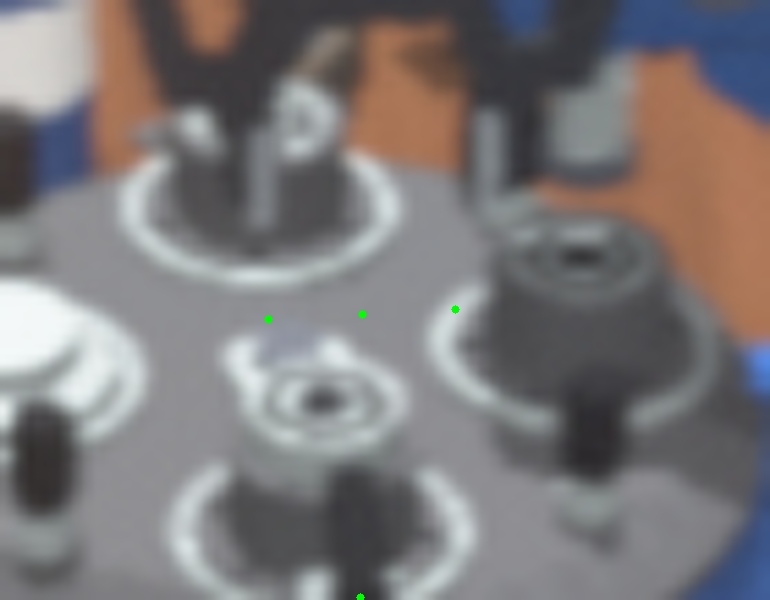

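View pics/bz.png

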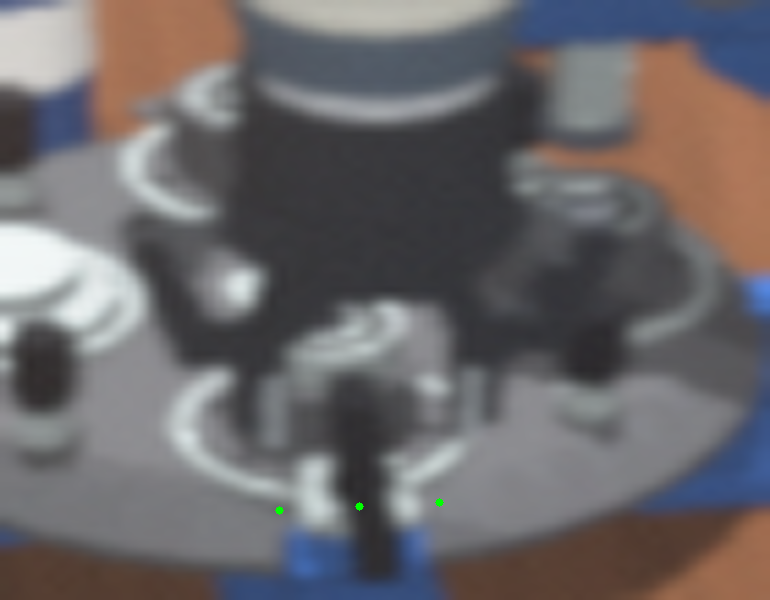

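The tips appear about 5 px (around 22 mm) higher in the side picture than the reported TCP, and the pads closed just above the bar. I'll reopen, go lower by that amount, and check force and picture.

Emit:
{"fn": "apply_moves", "kwargs": {"series": "0 0 0.5 0 0.6; 0 0 0.5 0 0.6; 0 0 0.5 0 0.6; 0 0 -0.5 0 0.6; 0 0 -1 0 0.6; 0 0 -1.2 0 0.6; 0 0 -1.2 0 0.6"}}

```text
t: 7.1
tool_pos: [0.5744, -0.0807, 0.1122]
tool_rot: [[0.001, 1.0, -0.0], [1.0, -0.001, 0.0], [0.0, -0.0, -1.0]]
ft_force: [-0.1, 0.3, 0.4]
opening: 0.0339
```

```bash
cat > z.py <<'E'
import sys
from h import *
tag=sys.argv[1]; c="side"; r0,c0=165,245
b=bot.camera(c)[:,:,::-1]; cv2.imwrite(f"pics/{tag}_raw.png",b)
s=bot.observe(); T=s["tool_pos"]; o=s["opening"]/2; y=s["tool_rot"][:,1]
im=cv2.resize(b[r0:r0+60,c0:c0+75],None,fx=10,fy=10,interpolation=2)
for X in(T-o*y,T+o*y):
    u=proj(c,X); cv2.circle(im,(int((u[0]-c0+.5)*10),int((u[1]-r0+.5)*10)),3,(0,255,0),-1)
cv2.imwrite(f"pics/{tag}.png",im)
print(s["t"],np.round(T,4),np.round(s["ft_force"],1),round(s["opening"],4))
E
python3 z.py e
```

```text
7.15 [ 0.5745 -0.0807  0.1124] [ 1.1 -0.1 -0.5] 0.0344
```

View pics/e.png

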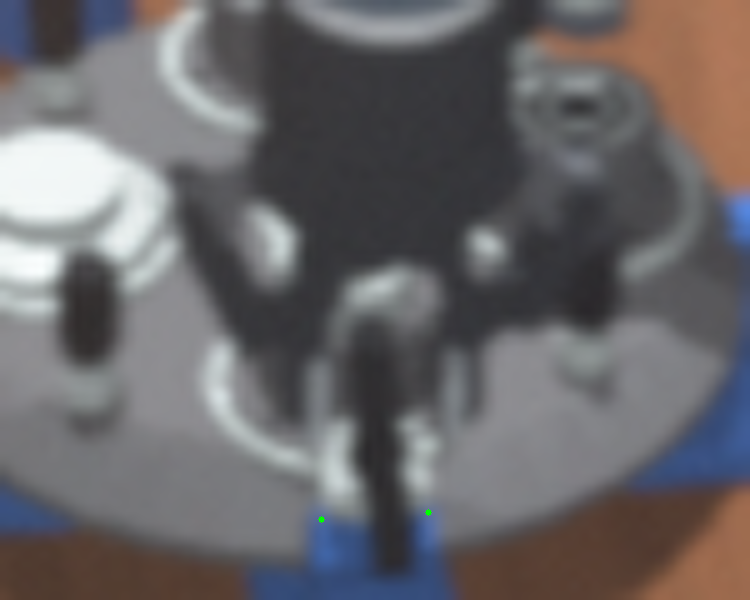

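Emit:
{"fn": "apply_moves", "kwargs": {"series": "0 0 0 0 0.75; 0 0 0 0 0.8; 0 0 0 0 0.85; 0 0 0 0 0.85; 0 0 0 0 0.85"}}

```text
t: 7.78
tool_pos: [0.5745, -0.0808, 0.1126]
tool_rot: [[0.001, 1.0, 0.0], [1.0, -0.001, -0.0], [-0.0, 0.0, -1.0]]
ft_force: [-0.3, -0.3, 3.0]
opening: 0.0135
```

```bash
python3 z.py f
```

```text
7.825 [ 0.5745 -0.0808  0.1125] [-0.2 -1.6  3. ] 0.0136
```

View pics/f.png

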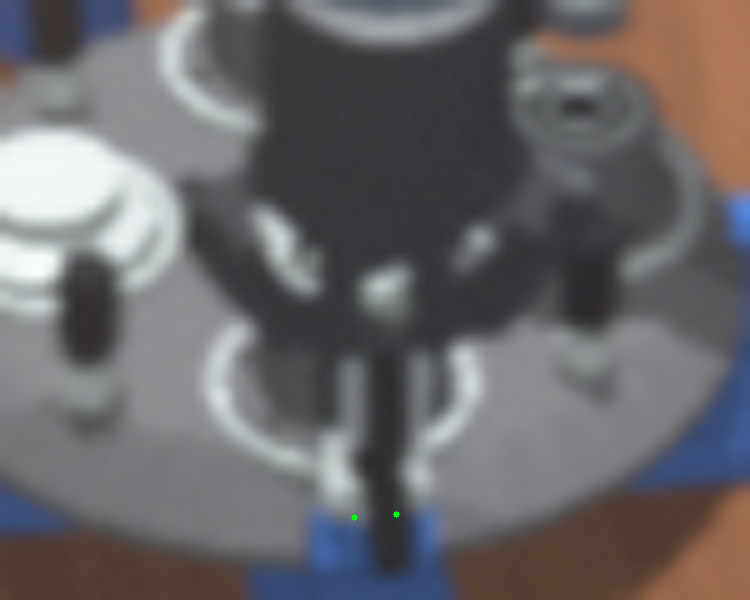

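Now the pads hold the bar at a 13.5 mm opening, but only by its top edge. The true tips stay well above the reported TCP. I'll open slightly and go about 14 mm lower.

Emit:
{"fn": "apply_moves", "kwargs": {"series": "0 0 0 0 0.73; 0 0 0 0 0.73; 0 0 -0.5 0 0.73; 0 0 -1 0 0.73; 0 0 -1.3 0 0.73; 0 0 -1.3 0 0.73"}}

```text
t: 8.57
tool_pos: [0.5743, -0.0806, 0.099]
tool_rot: [[0.001, 1.0, -0.001], [1.0, -0.001, 0.0], [0.0, -0.001, -1.0]]
ft_force: [-0.4, -0.4, 0.0]
opening: 0.0228
```

```bash
python3 z.py g
```

```text
8.625 [ 0.5744 -0.0807  0.0992] [ 0.4  0.2 -0.2] 0.0231
```

View pics/g.png

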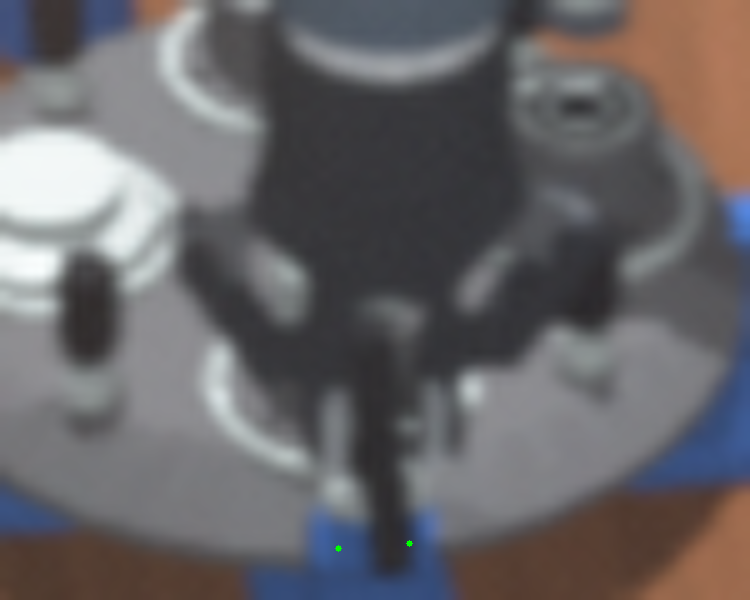

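Emit:
{"fn": "apply_moves", "kwargs": {"series": "0 0 -0.3 0 0.73; 0 0 -0.5 0 0.73; 0 0 -0.5 0 0.8; 0 0 -0.5 0 0.9; 0 0 -0.5 0 0.95; 0 0 -0.5 0 0.95; 0 0 -0.5 0 0.95", "squeeze": 30}}

```text
t: 9.5
tool_pos: [0.5745, -0.0807, 0.0944]
tool_rot: [[0.001, 1.0, -0.0], [1.0, -0.001, 0.0], [0.0, -0.0, -1.0]]
ft_force: [-0.9, 0.2, -0.6]
opening: 0.0133
```

```bash
python3 z.py i; python3 -c "
from plant import bot;import numpy as np;print(np.round(bot.observe()['torque'],2))"
```

```text
9.55 [ 0.5745 -0.0807  0.0944] [-1.4  0.5 -0.1] 0.0136
[0.05 0.01 0.04]
```

View pics/i.png

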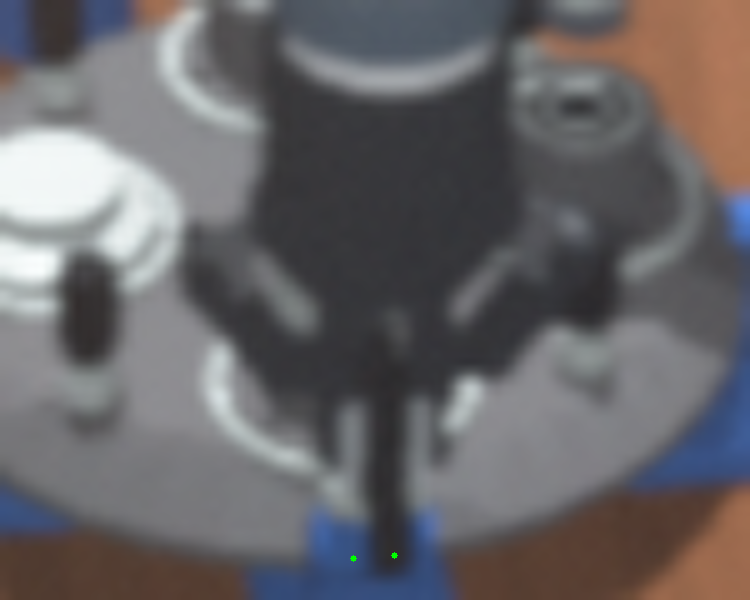

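The bar is gripped at 13.6 mm with almost no side force. Pulling along the axis in small steps.

Emit:
{"fn": "apply_moves", "kwargs": {"series": "0 -0.3 0.4 0 0.95; 0 -0.6 0.8 0 0.95; 0 -0.8 1.1 0 0.95; 0 -0.95 1.35 0 0.95; 0 -0.95 1.35 0 0.95", "squeeze": 60}}

```text
t: 10.18
tool_pos: [0.5742, -0.0895, 0.1071]
tool_rot: [[0.001, 1.0, -0.001], [1.0, -0.001, 0.002], [0.002, -0.001, -1.0]]
ft_force: [1.8, 4.4, -9.3]
opening: 0.0129
```

```bash
python3 z.py j
```

```text
10.225 [ 0.5742 -0.0894  0.1071] [ 3.4  6.4 -9. ] 0.0126
```

View pics/j.png

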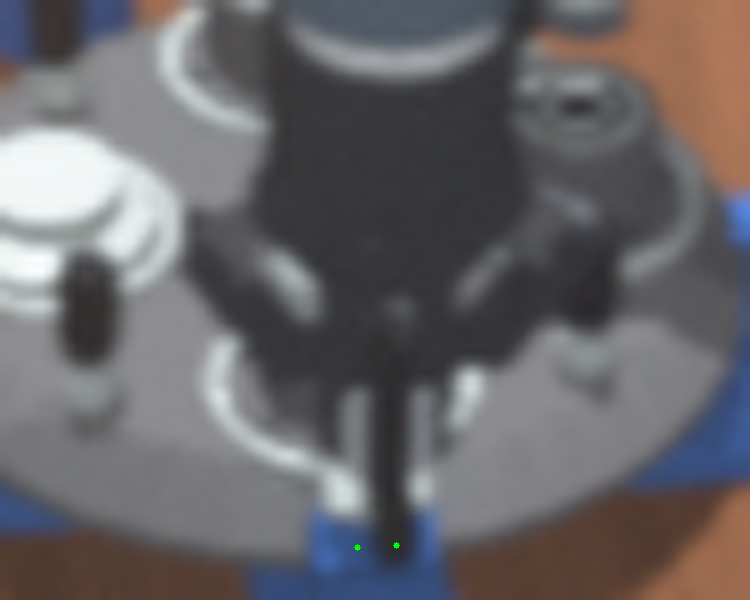

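The force (about 11 N along the axis) and the 15.4 mm of travel match the spring. Pulling a little more, then twisting.

Emit:
{"fn": "apply_moves", "kwargs": {"series": "0 -0.1 0.15 0 0.95; 0 -0.1 0.15 0.1 0.95; 0 -0.1 0.15 0.2 0.95; 0 -0.1 0.15 0.3 0.95; 0 -0.1 0.15 0.3 0.95"}}

```text
t: 10.85
tool_pos: [0.5756, -0.0907, 0.109]
tool_rot: [[-0.296, 0.955, 0.002], [0.955, 0.296, 0.002], [0.001, 0.002, -1.0]]
ft_force: [6.0, 6.1, -10.8]
opening: 0.013
```

```bash
python3 z.py k;  python3 -c "
from plant import bot;import numpy as np;print(np.round(bot.observe()['torque'],2))"
```

```text
10.9 [ 0.5756 -0.0906  0.1089] [  6.1   4.2 -10.2] 0.0127
[ 0.93 -2.11 -0.61]
```

View pics/k.png

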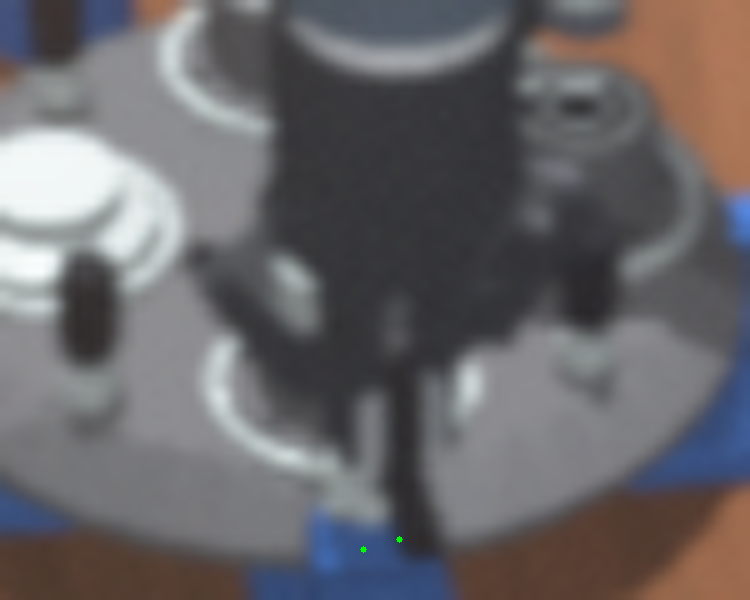

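The bar's lower end swung right (px 435,550), so the twist works. Continuing.

Emit:
{"fn": "apply_moves", "kwargs": {"series": "0 0 0.05 0.1 0.95; 0 0 0.05 0.2 0.95; 0 0 0.05 0.25 0.95; 0 0 0.05 0.25 0.95"}}

```text
t: 11.4
tool_pos: [0.577, -0.0909, 0.1099]
tool_rot: [[-0.522, 0.853, 0.005], [0.853, 0.522, 0.002], [-0.001, 0.005, -1.0]]
ft_force: [9.5, 4.2, -11.1]
opening: 0.0128
```

```bash
python3 z.py l;  python3 -c "
from plant import bot;import numpy as np;print(np.round(bot.observe()['torque'],2))"
```

```text
11.45 [ 0.577  -0.0908  0.1099] [ 10.4   4.4 -11.7] 0.0131
[ 0.98 -3.49 -1.06]
```

View pics/l.png

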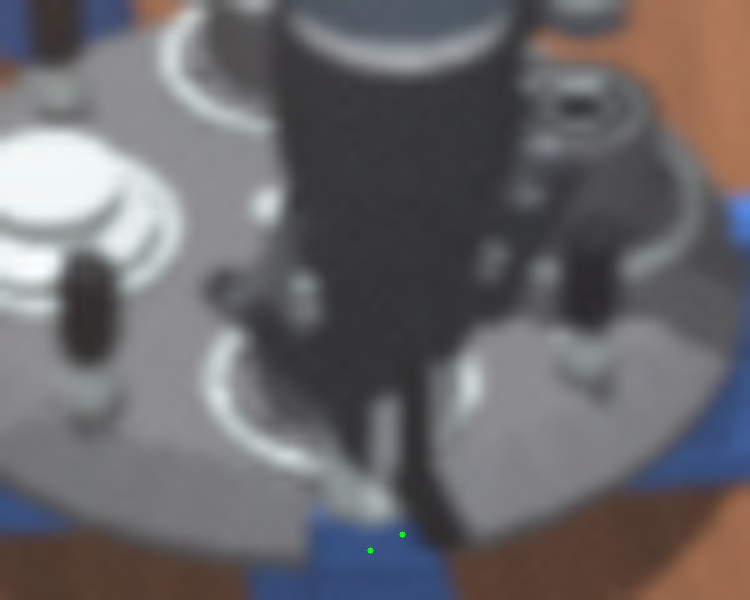

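Emit:
{"fn": "apply_moves", "kwargs": {"series": "0 0.05 -0.1 0 0.95; 0 0.1 -0.15 0 0.8; 0 0.1 -0.15 0 0.6; 0 0.1 -0.15 0 0.5; 0 0.1 -0.15 0 0.5; 0 0.1 -0.15 0 0.5", "squeeze": 40}}

```text
t: 12.2
tool_pos: [0.5744, -0.0903, 0.1085]
tool_rot: [[-0.522, 0.853, 0.0], [0.853, 0.522, -0.0], [-0.0, -0.0, -1.0]]
ft_force: [0.3, 0.5, 0.3]
opening: 0.0425
```

```bash
python3 z.py m
```

```text
12.25 [ 0.5745 -0.0903  0.1085] [-0.2 -0.4  0.2] 0.043
```

View pics/m.png

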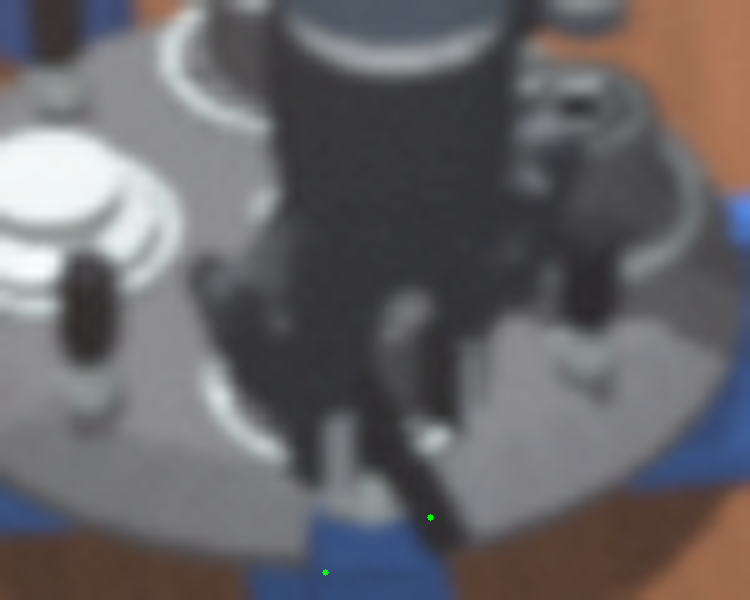

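The handle stays out by itself and the force is about zero. Lifting clear, then moving towards post_b with the jaws radial (−45°).

Emit:
{"fn": "apply_moves", "kwargs": {"series": "0 0 5 0 0.5; 0 0 11 0 0.5; 0 0 13 0 0.4; -4 8 13 -0.5 0.3; -6 18 13 -0.8 0.3; -8.6 29.4 13 -1.335 0.3; -8.6 29.4 13 -1.335 0.3; -8.6 29.4 13 -1.335 0.3"}}

```text
t: 13.25
tool_pos: [0.4925, 0.1881, 0.2386]
tool_rot: [[0.32, 0.947, 0.001], [0.947, -0.32, 0.0], [0.0, 0.001, -1.0]]
ft_force: [0.8, 0.7, 0.8]
opening: 0.0595
```

```bash
python3 look.py n .575,.05,.1;
```

```text
13.35 [0.4915 0.1907 0.2387] [0.21 0.21 0.07 1.43 0.   2.1 ] [ 0.1 -0.1  0.2] 0.059731714915757246
```

View pics/n_side.png

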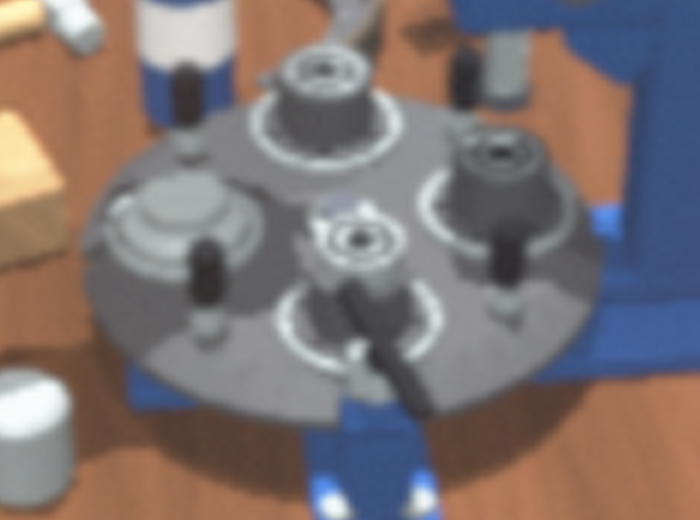

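View pics/n_top.png

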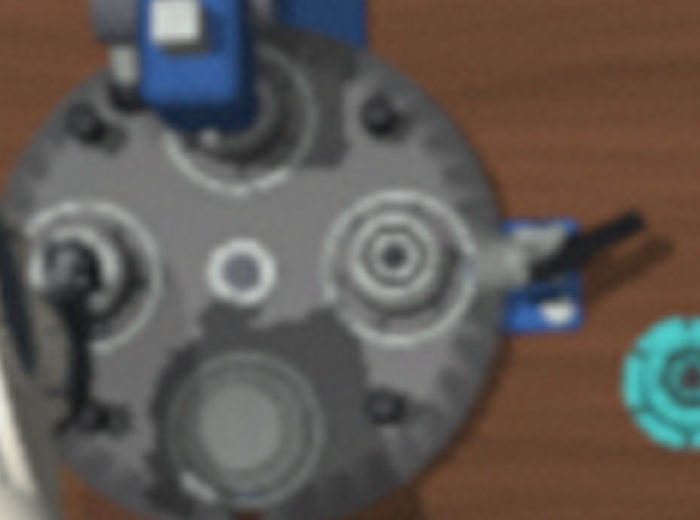

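```bash
python3 - <<'E'
from h import *
c="top"
u0=(proj(c,(.575,.05,.1))*6).astype(int); u0=np.array([max(u0[0],350),max(u0[1],260)])-[350,260]
b=cv2.resize(cv2.imread("pics/n_top_raw.png"),None,fx=6,fy=6,interpolation=2)
T=np.array([.4915,.1907,.2387])
s=bot.observe();y=s["tool_rot"][:,1]
for X,col in((T,(0,255,0)),(T+.03*y,(0,255,0)),(T-.03*y,(0,255,0)),(T+[0,0,.03],(0,0,255)),(T+.03*y+[0,0,.03],(0,0,255)),(T-.03*y+[0,0,.03],(0,0,255))):
    u=proj(c,X)*6+2.5; print(u-u0); cv2.circle(b,tuple(int(v) for v in u),4,col,-1)
x0,y0=u0[0]-200,u0[1]+50
cv2.imwrite("pics/nz.png",b[y0:y0+500,x0:x0+600])
c="side"; b=cv2.resize(cv2.imread("pics/n_side_raw.png"),None,fx=6,fy=6,interpolation=2)
for X,col in((T,(0,255,0)),(T+.03*y,(0,255,0)),(T-.03*y,(0,255,0))):
    u=proj(c,X)*6+2.5; cv2.circle(b,tuple(int(v) for v in u),4,col,-1)
u=u.astype(int); cv2.imwrite("pics/nzs.png",b[u[1]-350:u[1]+150,u[0]-300:u[0]+300])
E
```

```text
[ 79.44494856 393.68155287]
[ 96.40327275 340.83720862]
[ 62.41277661 446.75601635]
[ 70.00071985 389.78052255]
[ 87.32979859 335.8546064 ]
[ 52.5946151  443.94613396]
```

View pics/nz.png

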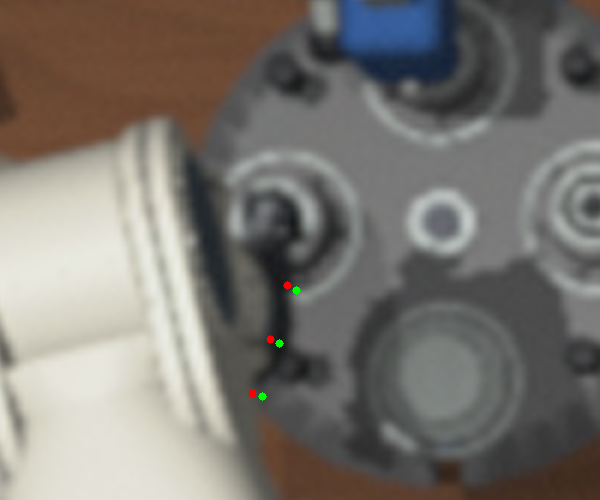

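View pics/nzs.png

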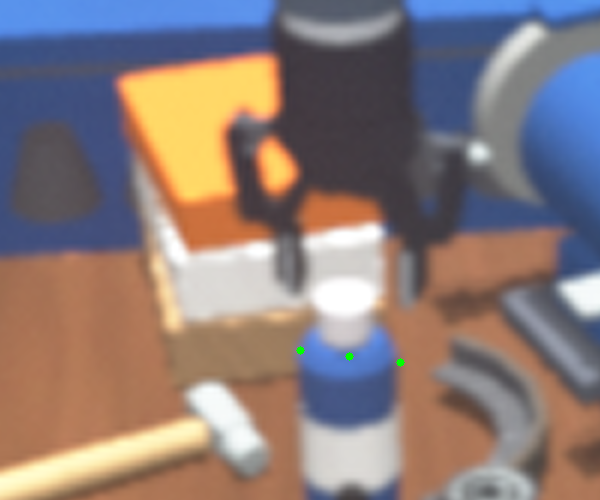

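Both side views consistently put the physical finger ends about 33 mm above the reported TCP, so I'll aim for a reported z of about 0.072 at the post. First finishing the approach above post_b.

Emit:
{"fn": "apply_moves", "kwargs": {"series": "-0.2 1.3 -4 -0.18 0.35; -0.2 1.3 -4 -0.36 0.35; -0.2 1.3 -4 -0.46 0.35; -0.2 1.3 -4 -0.46 0.35"}}

```text
t: 13.85
tool_pos: [0.4913, 0.1991, 0.1984]
tool_rot: [[0.702, 0.712, -0.0], [0.712, -0.702, -0.0], [-0.0, 0.0, -1.0]]
ft_force: [0.4, -0.6, 0.3]
opening: 0.0555
```

```bash
python3 look.py o .4887,.2042,.15;python3 - <<'E'
from plant import bot;import numpy as np
s=bot.observe();y=s["tool_rot"][:,1];print(np.arctan2(y[1],y[0]))
E
```

```text
13.95 [0.4913 0.1992 0.1985] [ 0.23  0.22 -0.02  1.33 -0.    2.57] [-0.7  0.7  0.3] 0.05554403774546524
-0.7772168283409555
```

View pics/o_side.png

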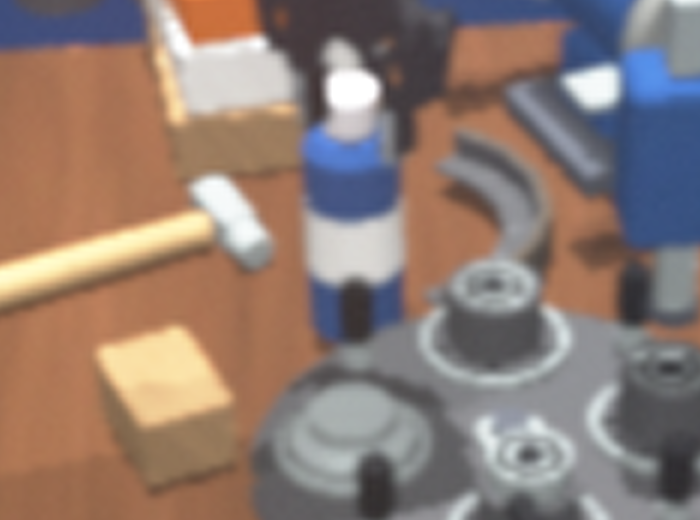

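View pics/o_top.png

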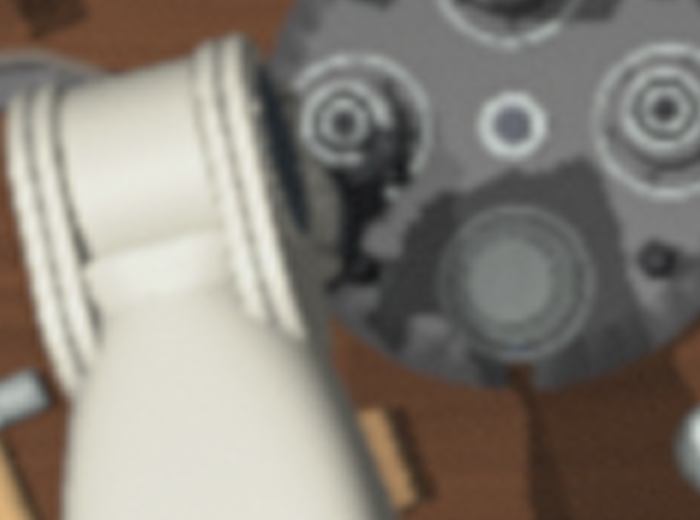

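```bash
python3 - <<'E'
from h import *
def ray(c,u,z):
    ci=CI[c];K=np.linalg.inv(ci["intrinsics"]);d=ci["R"].T@(K@np.array([*u,1]));o=-ci["R"].T@ci["t"];return o+d*(z-o[2])/d[2]
print(ray("top",(165,237),.182))
for c in CI:
  for th in("spray_can","bearing_box"):
    for r in bot.spot_point(c,th)[:2]: print(c,th,r, ray(c,r["point"],0))
E
```

```text
[0.48664223 0.33396046 0.182     ]
side spray_can {'point': [250.7, 167.2], 'conf': 0.73} [0.49717027 0.35391289 0.        ]
side spray_can {'point': [274.3, 174.2], 'conf': 0.7} [0.58921141 0.29603501 0.        ]
side bearing_box {'point': [219.8, 185.9], 'conf': 0.86} [0.36900345 0.24142008 0.        ]
top spray_can {'point': [207.2, 214.0], 'conf': 0.68} [0.58181873 0.2200451  0.        ]
top bearing_box {'point': [204.1, 271.3], 'conf': 0.55} [0.36638476 0.233878   0.        ]
```

The spray can at about (0.49, 0.345) leaves ample room. Descending around post_b.

Emit:
{"fn": "apply_moves", "kwargs": {"series": "-0.2 0.5 -4 0 0.35; -0.2 0.5 -8 0 0.35; -0.2 0.5 -11 0 0.35; -0.2 0.5 -12.5 0 0.35; -0.2 0.5 -12.5 0 0.35"}}

```text
t: 14.78
tool_pos: [0.4889, 0.2044, 0.073]
tool_rot: [[0.703, 0.711, -0.001], [0.711, -0.703, -0.0], [-0.001, -0.001, -1.0]]
ft_force: [-0.2, 0.9, 0.5]
opening: 0.0553
```

```bash
python3 look.py q .4887,.2042,.12
```

```text
14.875 [0.4898 0.2047 0.0744] [ 0.24  0.29 -0.25  1.03  0.    2.59] [1.3 1.1 1.2] 0.05554863651011905
```

View pics/q_side.png

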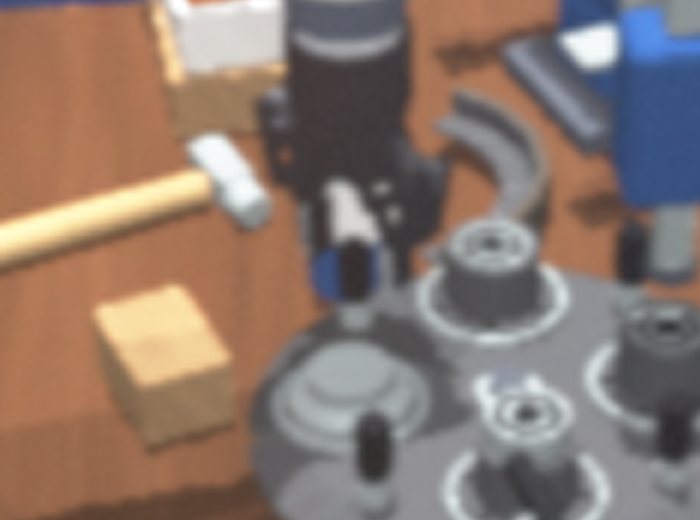

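View pics/q_top.png

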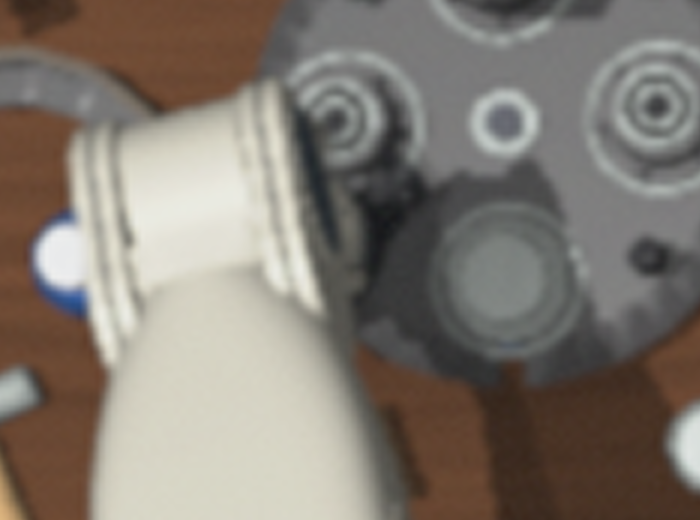

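The post (crop 353, 235–300) stands between the fingers. Closing on it.

Emit:
{"fn": "apply_moves", "kwargs": {"series": "0 0 0 0 0.55; 0 0 0 0 0.65; 0 0 0 0 0.75; 0 0 0 0 0.85; 0 0 0 0 0.85; 0 0 0 0 0.85", "squeeze": 25}}

```text
t: 15.62
tool_pos: [0.4884, 0.2056, 0.0741]
tool_rot: [[0.702, 0.712, -0.001], [0.712, -0.702, 0.002], [0.001, -0.002, -1.0]]
ft_force: [-4.6, 4.8, 6.2]
opening: 0.021
```

```bash
python3 look.py r .4887,.2042,.12
```

```text
15.725 [0.4884 0.2056 0.0741] [ 0.24  0.29 -0.25  1.03  0.    2.59] [-5.   4.7  6.6] 0.021387909332769645
```

View pics/r_side.png

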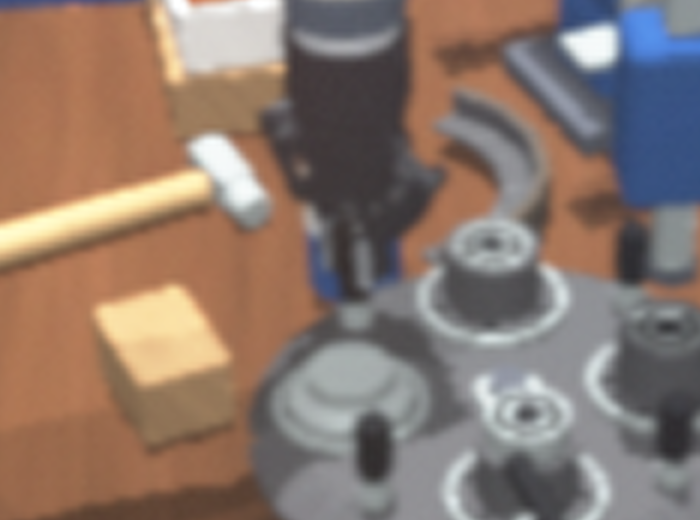

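The post is gripped at 21 mm, with its measured position at a radius of 0.123, which matches the fit. Computing arc waypoints.

```bash
python3 - <<'E'
import numpy as np
a=np.array([.575,.118]);r=.1222
for s in (135,180):
  P=lambda d:100*(a+r*np.array([np.cos(np.deg2rad(d)),np.sin(np.deg2rad(d))]))
  print("; ".join("%.2f %.2f 0 %.3f 0.85"%(*(P(s+d)-P(s)),np.deg2rad(d)) for d in np.linspace(5.625,45,8)))
E
```

```text
-0.81 -0.89 0 0.098 0.85; -1.52 -1.85 0 0.196 0.85; -2.14 -2.88 0 0.295 0.85; -2.65 -3.96 0 0.393 0.85; -3.05 -5.09 0 0.491 0.85; -3.34 -6.26 0 0.589 0.85; -3.52 -7.44 0 0.687 0.85; -3.58 -8.64 0 0.785 0.85
0.06 -1.20 0 0.098 0.85; 0.23 -2.38 0 0.196 0.85; 0.53 -3.55 0 0.295 0.85; 0.93 -4.68 0 0.393 0.85; 1.44 -5.76 0 0.491 0.85; 2.06 -6.79 0 0.589 0.85; 2.77 -7.75 0 0.687 0.85; 3.58 -8.64 0 0.785 0.85
```

Emit:
{"fn": "apply_moves", "kwargs": {"series": "-0.81 -0.89 0 0.098 0.85; -1.52 -1.85 0 0.196 0.85; -2.14 -2.88 0 0.295 0.85; -2.65 -3.96 0 0.393 0.85; -3.05 -5.09 0 0.491 0.85; -3.34 -6.26 0 0.589 0.85; -3.52 -7.44 0 0.687 0.85; -3.58 -8.64 0 0.785 0.85"}}

```text
t: 16.73
tool_pos: [0.4519, 0.1186, 0.074]
tool_rot: [[-0.01, 1.0, -0.001], [1.0, 0.01, 0.002], [0.002, -0.001, -1.0]]
ft_force: [-6.0, 3.5, 9.2]
opening: 0.0214
```

```bash
python3 look.py s .53,.118,.1
```

```text
16.825 [0.452  0.1169 0.074 ] [ 0.07  0.19 -0.39  0.99 -0.    1.64] [-8.  -2.3 10.5] 0.021329038846163734
```

View pics/s_side.png

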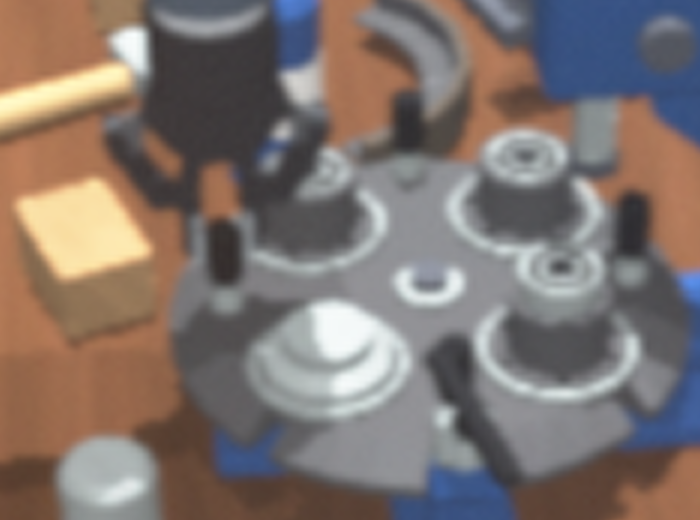

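The table is at about 45°, hubs seated and handle still out. Continuing the second half.

Emit:
{"fn": "apply_moves", "kwargs": {"series": "0.03 -1.20 0 0.098 0.85; 0.2 -2.38 0 0.196 0.85; 0.48 -3.55 0 0.295 0.85; 0.88 -4.68 0 0.393 0.85; 1.38 -5.76 0 0.491 0.85; 2.0 -6.79 0 0.589 0.85; 2.7 -7.75 0 0.687 0.85; 3.5 -8.64 0 0.785 0.85"}}

```text
t: 17.82
tool_pos: [0.4884, 0.0316, 0.074]
tool_rot: [[-0.713, 0.701, 0.0], [0.701, 0.713, 0.0], [0.0, 0.001, -1.0]]
ft_force: [-1.5, 3.0, 4.1]
opening: 0.0208
```

Emit:
{"fn": "apply_moves", "kwargs": {"series": "0 0 0 0 0.85; 0 0 0 0 0.85"}}

```text
t: 18.08
tool_pos: [0.4886, 0.0314, 0.074]
tool_rot: [[-0.71, 0.705, 0.001], [0.705, 0.71, -0.001], [-0.001, 0.0, -1.0]]
ft_force: [-1.2, -1.8, 5.1]
opening: 0.0211
```

```bash
python3 look.py u .575,.1,.1
```

```text
18.175 [0.4886 0.0315 0.074 ] [-0.11  0.23 -0.35  1.   -0.    0.68] [-0.4 -2.7  5.4] 0.02130881761798572
```

View pics/u_side.png

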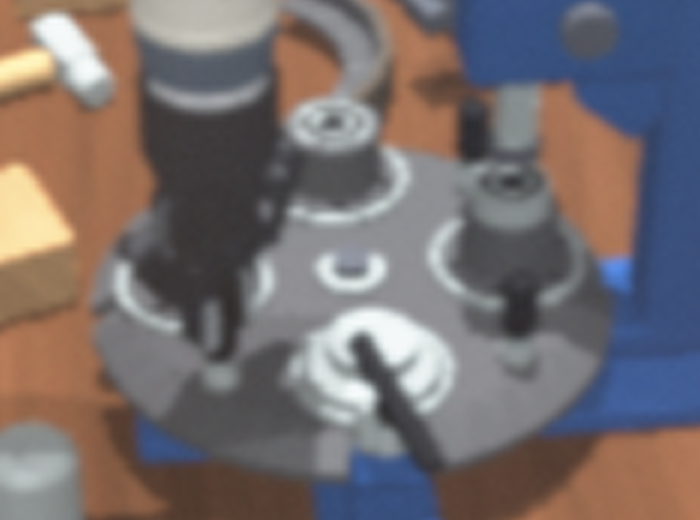

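View pics/u_top.png

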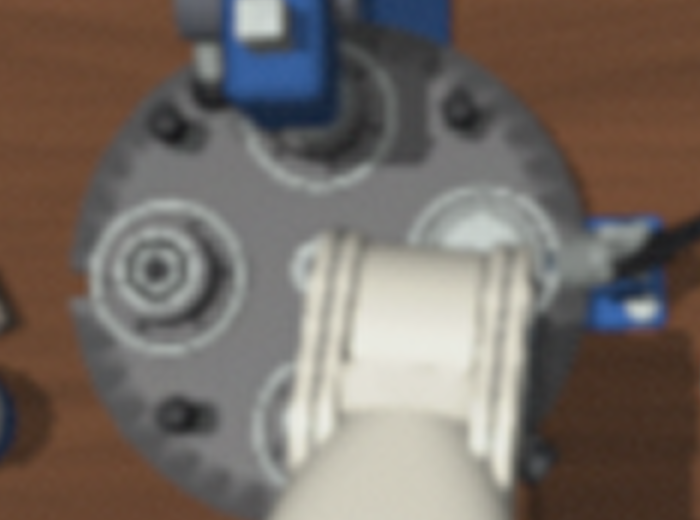

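hub_raw now stands under the ram. The left slot and ring line up as they did at the start: row offset 7 px now against 8 px then, at 6× zoom. Releasing the post and lifting.

Emit:
{"fn": "apply_moves", "kwargs": {"series": "0 0 0 0 0.6; 0 0 0 0 0.4; 0 0 0 0 0.35; 0 0 0 0 0.35; 0 0 5 0 0.35; 0 0 10 0 0.35; 0 0 15 0 0.35; 0 0 16.5 0 0.35"}}

```text
t: 19.18
tool_pos: [0.4893, 0.0317, 0.2413]
tool_rot: [[-0.71, 0.704, 0.004], [0.704, 0.71, -0.0], [-0.003, 0.003, -1.0]]
ft_force: [0.4, 0.9, -0.7]
opening: 0.0555
```

Emit:
{"fn": "apply_moves", "kwargs": {"series": "-3 7 0 0 0.4; -6 14 0 0 0.4; -8 18 0 0 0.4; -8 18 0 0 0.4; -8 18 0 0 0.4"}}

```text
t: 19.8
tool_pos: [0.408, 0.212, 0.2378]
tool_rot: [[-0.712, 0.702, -0.001], [0.702, 0.712, -0.0], [0.0, -0.001, -1.0]]
ft_force: [0.0, -0.3, -0.4]
opening: 0.0514
```

```bash
python3 - <<'E'
import runpy
exec(open("look.py").read().replace('tag=sys.argv[1]','tag="v"').replace('sys.argv[2].split(",")','(".575,.05,.1").split(",")'))
# compare angle: project initial fit rings rotated
off={c:(np.array(proj(c,(.575,.05,.1)))*6).astype(int)-[350,260] for c in CI}
th=np.linspace(0,6.28,90)
for c in CI:
    im=cv2.resize(cv2.imread(f"pics/v_{c}_raw.png"),None,fx=6,fy=6,interpolation=2)
    for d in(0,90,180,270):
        l=pol(.095,d,.081); b=np.array([proj(c,fx(p,(l[0]+.0465*np.cos(t),l[1]+.0465*np.sin(t),.081))) for t in th])
        cv2.polylines(im,[(b*6+2.5).astype(int)],True,(0,255,0),1)
    o=off[c]; cv2.imwrite(f"pics/vv_{c}.png",im[max(o[1],0):o[1]+560,max(o[0],0):o[0]+750])
E
```

```text
19.9 [0.4088 0.2109 0.2379] [ 0.29  0.09 -0.08  1.4  -0.    1.08] [ 0.2  0.7 -0.1] 0.05144340683284435
```

View pics/vv_top.png

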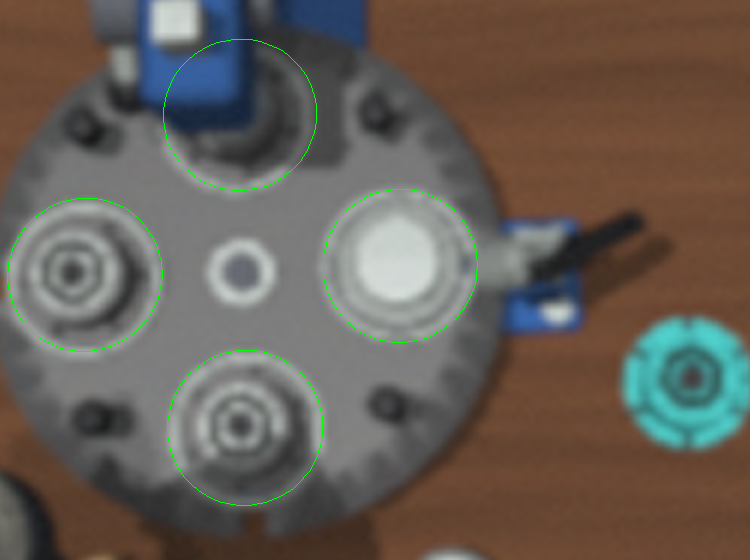

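View pics/vv_side.png

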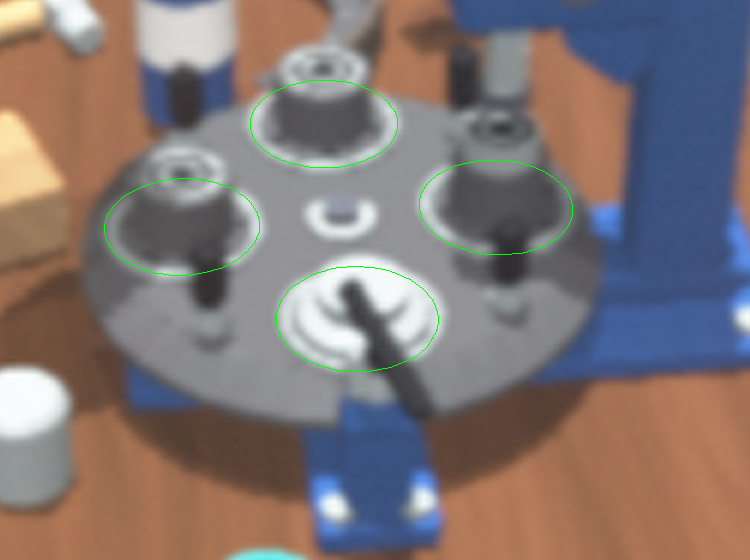

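All four rings coincide with the quarter-turn overlay in both views. Returning to the handle at the same jaw angle as when I let it go.

Emit:
{"fn": "apply_moves", "kwargs": {"series": "2 -6 0 0 0.45; 4.5 -12 0 -0.1 0.45; 8 -18 0 -0.2 0.45; 12 -24 0 -0.24 0.45; 16.6 -30.1 0 -0.24 0.45; 16.6 -30.1 0 -0.24 0.45; 16.6 -30.1 0 -0.24 0.45; 16.6 -30.1 0 -0.24 0.45"}}

```text
t: 20.9
tool_pos: [0.5738, -0.0902, 0.238]
tool_rot: [[-0.521, 0.853, -0.001], [0.853, 0.521, 0.0], [0.001, -0.001, -1.0]]
ft_force: [-0.7, -0.0, -0.5]
opening: 0.0467
```

```bash
python3 z.py w;python3 - <<'E'
from plant import bot;import numpy as np
s=bot.observe();y=s["tool_rot"][:,1];print(np.arctan2(y[1],y[0]))
E
```

```text
20.95 [ 0.5737 -0.0895  0.2384] [ 0.6 -0.4 -0.1] 0.0472
0.5494503871025279
```

Emit:
{"fn": "apply_moves", "kwargs": {"series": "0.05 -0.05 -5 0 0.5; 0.05 -0.05 -9 0 0.5; 0.05 -0.05 -11.5 0 0.5; 0.05 -0.05 -13 0 0.5; 0.05 -0.05 -13 0 0.5"}}

```text
t: 21.58
tool_pos: [0.5744, -0.0892, 0.1083]
tool_rot: [[-0.523, 0.852, -0.001], [0.852, 0.523, 0.0], [0.001, -0.0, -1.0]]
ft_force: [0.8, -0.0, 0.2]
opening: 0.0428
```

```bash
python3 z.py x
```

```text
21.625 [ 0.575  -0.0895  0.1091] [0.9 0.7 0.1] 0.0429
```

View pics/x.png

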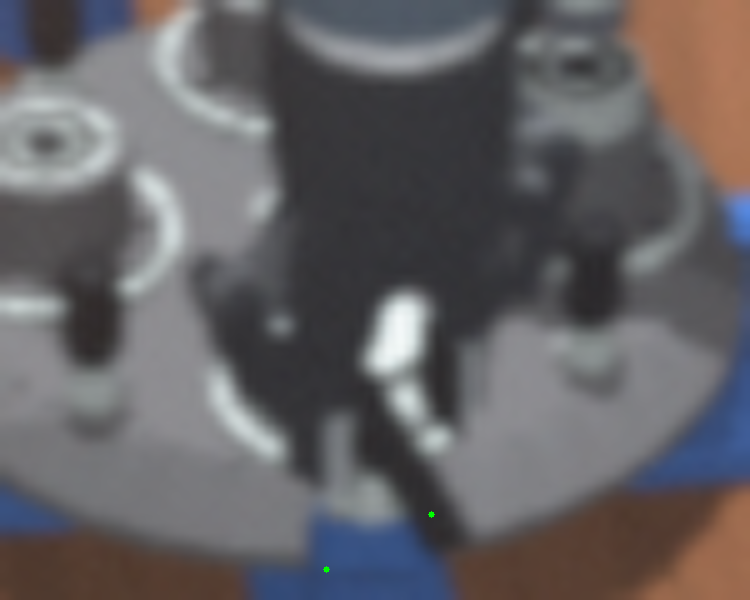

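Same relation as when I let go, with the bar between the fingers. Closing.

Emit:
{"fn": "apply_moves", "kwargs": {"series": "0 0 0 0 0.65; 0 0 0 0 0.8; 0 0 0 0 0.9; 0 0 0 0 0.95; 0 0 0 0 0.95; 0 0 0 0 0.95", "squeeze": 40}}

```text
t: 22.38
tool_pos: [0.5757, -0.09, 0.1094]
tool_rot: [[-0.523, 0.853, 0.002], [0.853, 0.523, -0.0], [-0.002, 0.002, -1.0]]
ft_force: [0.8, -0.3, 6.6]
opening: 0.0164
```

```bash
python3 z.py y
```

```text
22.425 [ 0.5757 -0.09    0.1094] [ 1.4 -0.4  4.9] 0.0164
```

View pics/y.png

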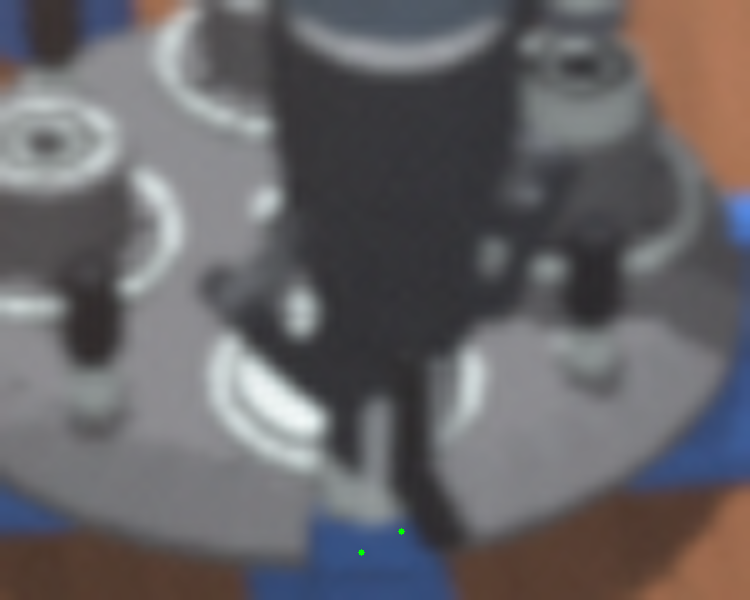

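Emit:
{"fn": "apply_moves", "kwargs": {"series": "0 -0.05 0.05 -0.13 0.95; 0 -0.05 0.05 -0.26 0.95; 0 -0.05 0.05 -0.4 0.95; 0 -0.05 0.05 -0.5 0.95; 0 -0.05 0.05 -0.55 0.95; 0 -0.05 0.05 -0.55 0.95"}}

```text
t: 23.18
tool_pos: [0.5738, -0.0888, 0.1073]
tool_rot: [[-0.001, 1.0, -0.003], [1.0, 0.001, 0.003], [0.003, -0.003, -1.0]]
ft_force: [2.1, 5.3, -8.9]
opening: 0.013
```

```bash
python3 z.py aa
```

```text
23.225 [ 0.5738 -0.0888  0.1073] [ 1.2  5.6 -9. ] 0.0132
```

View pics/aa.png

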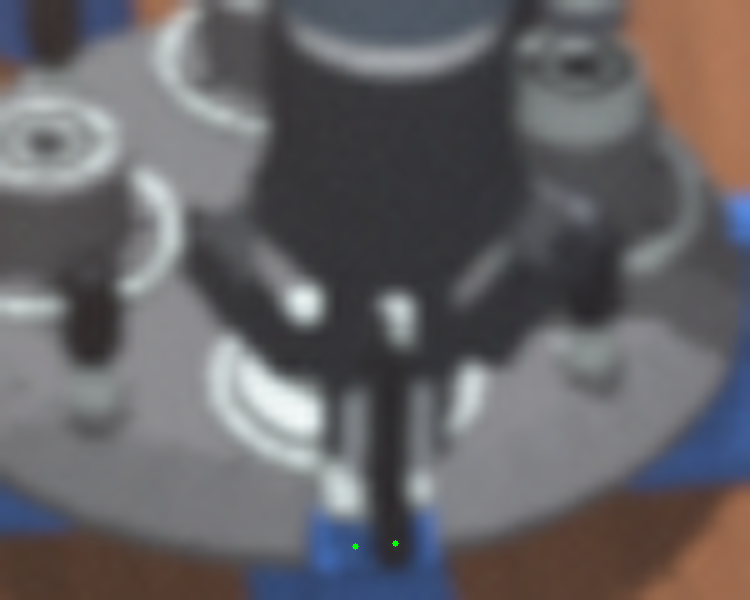

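Twisted back; I'm now carrying the spring load (about 10.6 N along the axis). Letting it down along the axis.

Emit:
{"fn": "apply_moves", "kwargs": {"series": "0 0.25 -0.35 0 0.95; 0 0.5 -0.7 0 0.95; 0 0.7 -1 0 0.95; 0 0.9 -1.25 0 0.95; 0 0.9 -1.25 0 0.95"}}

```text
t: 23.85
tool_pos: [0.5752, -0.0828, 0.098]
tool_rot: [[0.001, 1.0, 0.002], [1.0, -0.001, -0.003], [-0.003, 0.002, -1.0]]
ft_force: [-4.9, -2.9, 5.4]
opening: 0.0126
```

```bash
python3 z.py bb
```

```text
23.9 [ 0.5752 -0.0828  0.098 ] [-4.4 -3.4  5.2] 0.0132
```

View pics/bb.png

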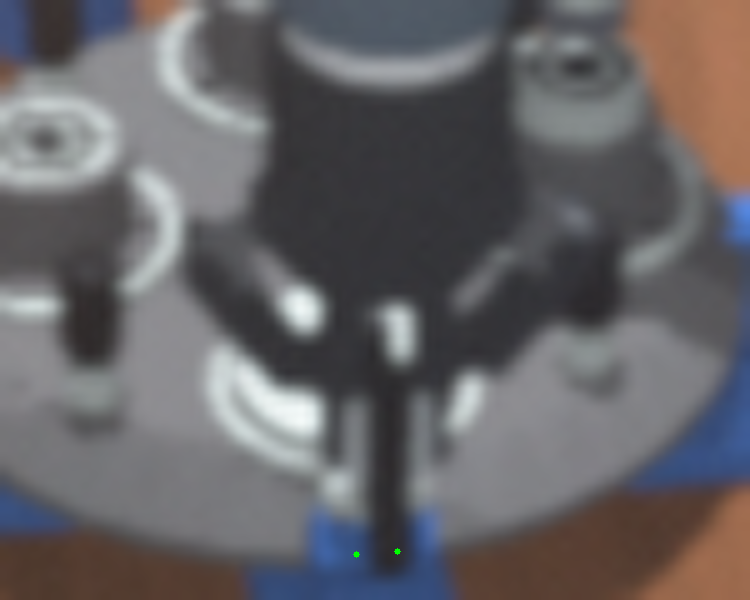

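The bar's lower end is back at row ~572, the home value. The remaining push suggests it has seated. Releasing and lifting to check.

Emit:
{"fn": "apply_moves", "kwargs": {"series": "0 0 0 0 0.8; 0 0 0 0 0.6; 0 0 0 0 0.5; 0 0 0 0 0.45; 0 0 5 0 0.45; 0 0 10 0 0.45; 0 0 14 0 0.45"}}

```text
t: 24.78
tool_pos: [0.575, -0.0813, 0.2385]
tool_rot: [[-0.0, 1.0, 0.001], [1.0, 0.0, -0.0], [-0.0, 0.001, -1.0]]
ft_force: [0.9, -0.4, 0.3]
opening: 0.0468
```

Emit:
{"fn": "apply_moves", "kwargs": {"series": "-3 7 0 0 0.4; -6 14 0 0 0.4; -10 20 0 0 0.4; -15 26 0 0 0.4; -15 26 0 0 0.4; -15 26 0 0 0.4; -15 26 0 0 0.4"}}

```text
t: 25.65
tool_pos: [0.425, 0.1788, 0.2365]
tool_rot: [[-0.001, 1.0, 0.001], [1.0, 0.001, -0.0], [-0.0, 0.001, -1.0]]
ft_force: [0.1, -0.3, 0.0]
opening: 0.0511
```

```bash
python3 look.py cc .575,.03,.1; python3 - <<'E'
import cv2,numpy as np
def z(f,r,c):
    b=cv2.imread(f); return cv2.resize(b[r:r+50,c:c+60],None,fx=6,fy=6,interpolation=cv2.INTER_CUBIC)
row=lambda cam,r,c: np.hstack([z(f"pics/{cam}0.png",r,c),z(f"pics/cc_{cam}_raw.png",r,c)])
cv2.imwrite("pics/cmp.png",np.vstack([row("side",185,255),row("top",185,250)]))
E
```

```text
25.75 [0.4255 0.1781 0.2362] [ 0.21  0.1  -0.08  1.4  -0.    1.79] [-0.2 -1.2  0. ] 0.050786315719649804
```

View pics/cmp.png

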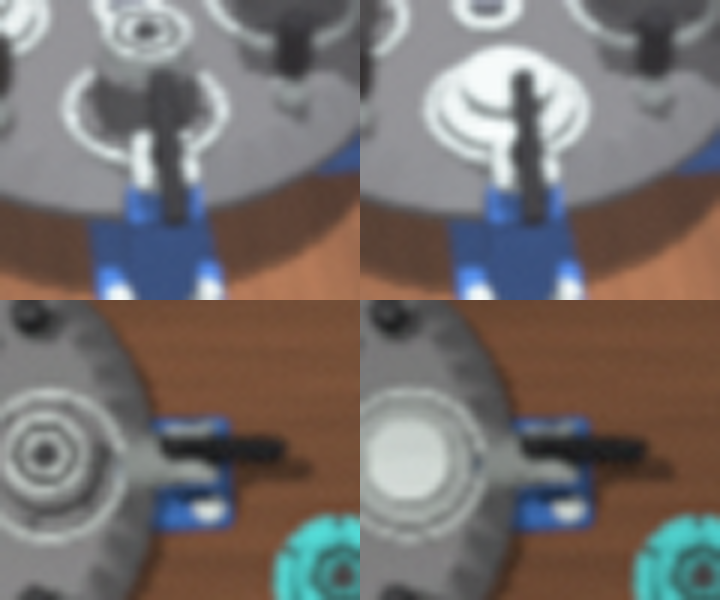

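View pics/cc_side.png

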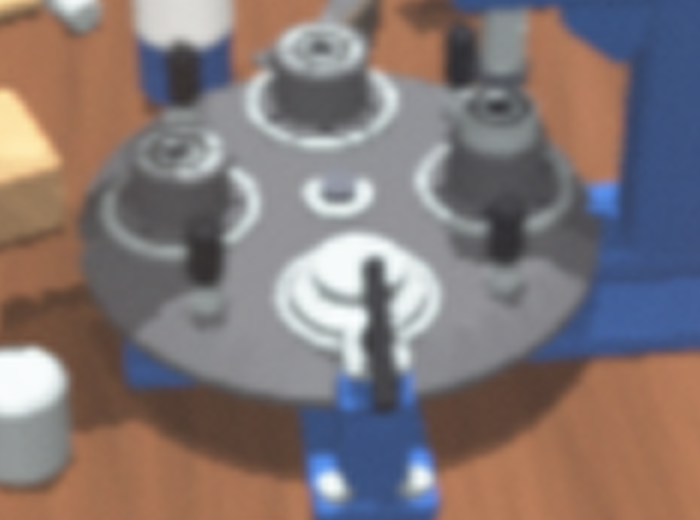

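The handle looks identical to the home picture in both views. A quick numeric check of its shift against the start, with the pulled-out image as reference.

```bash
python3 - <<'E'
from h import *
p=np.load("fix2.npy");d=np.array([0,-np.sin(.611),np.cos(.611)])
for c in CI:
    e=lambda q:proj(c,fx(p,np.array([0,-.199-.03*.82,.142-.03*.57])+q*d))
    print(c,"per 15mm px",e(.015)-e(0))
    A=cv2.imread(f"pics/{c}0.png",0);B=cv2.imread(f"pics/cc_{c}_raw.png",0)
    u=e(0).astype(int); w=[(-6,8,-3,7)][0] if c=="side" else (-6,5,0,8)
    # lower/outer end template
    r0,r1,c0,c1=(u[1]-3,u[1]+10,u[0]-7,u[0]+8) if c=="side" else (u[1]-6,u[1]+6,u[0]-4,u[0]+10)
    T=A[r0:r1,c0:c1]
    S=B[r0-4:r1+4,c0-4:c1+4]
    k=8; R=cv2.matchTemplate(cv2.resize(S,None,fx=k,fy=k,interpolation=2),cv2.resize(T,None,fx=k,fy=k,interpolation=2),cv2.TM_CCOEFF_NORMED)
    _,m,_,loc=cv2.minMaxLoc(R); print(c,"shift px",np.array(loc)/k-4,round(m,3))
s=bot.observe();print(s["t"],np.round(s["ft_force"],1))
E
```

```text
side per 15mm px [ 0.39115308 -1.0458978 ]
side shift px [0. 0.] 0.998
top per 15mm px [ 2.56441427 -0.49558777]
top shift px [0.125 0.125] 0.995
25.75 [-0.2 -1.2  0. ]
```

The handle's shift from its home picture corresponds to less than 1 mm of pull, so the plunger is home and the table is locked. The robot is clear of everything. Handing in.

```bash
python3 -c "
from plant import bot
print(bot.sign_off())"
```

```text
the job is handed in; nothing more can be done
None
```

The hub with the proud bearing now stands under the ram with the table locked, and I handed the job in at about 26 s of the 72 s. It was the right-hand hub. I pulled the plunger about 16–17 mm, twisted it and let it go; it stayed out by itself. I then turned the table +90° by gripping `post_b`, and twisted the handle back so the plunger dropped into its slot.

**Last checks**
- **Plunger and handle:** in both cameras the handle matches its starting picture to within 0.15 px, which is about 1 mm of pull or less. That means home and twisted back.
- **Table and hubs:** after the turn, all four nest rings lay on the quarter-turn overlay in both views. In the last pictures the hubs and the cap look seated, and nothing else on the bench seems to have moved.
- **Robot:** it ended clear of everything, with contact force near zero.

**What disagreed or failed**
- **Finger height:** the finger ends appeared about 33 mm above the reported TCP height. My first attempt to grip the handle therefore closed just above the bar, without contact. I corrected by going lower, using the pictures and the force reading.
- **Point detections:** the networks' points were several pixels off, so I refined the fixture pose with hand-picked ring and post edges.
- **No verdict:** sign-off reports no result, so the plunger and table angles were judged only from pictures and forces.

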